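# Stock the tea-light drawer

### The job

Pull the drawer of the small wooden chest out to its stop, lay any order-note pads you find in it flat on the wooden tray, and add tea lights from the worktop until the drawer holds exactly five, counting those already in it, which stay there. Each should stand upright on the drawer's floor; the spare ones stay standing on the worktop. Then push the drawer fully shut, without knocking over or shoving aside the milk tin, the shot glass or the spoon.

Things in the scene. Friction and masses are not known exactly. Their poses are not given: they have to be found in the camera images.
- light_1: white tea light in its cup, 38 mm diameter, 15 mm tall, stands upright; origin at the centre of its underside, z up. Starts on the worktop.
- light_2: white tea light in its cup, 38 mm diameter, 15 mm tall, stands upright; origin at the centre of its underside, z up. Starts on the worktop.
- light_3: white tea light in its cup, 38 mm diameter, 15 mm tall, stands upright; origin at the centre of its underside, z up. Starts on the worktop.
- light_4: white tea light in its cup, 38 mm diameter, 15 mm tall, stands upright; origin at the centre of its underside, z up. Starts on the worktop.
- light_5: white tea light in its cup, 38 mm diameter, 15 mm tall, stands upright; origin at the centre of its underside, z up. Starts on the worktop.
- light_6: white tea light in its cup, 38 mm diameter, 15 mm tall, stands upright; origin at the centre of its underside, z up. Starts in the drawer; one of light_6 and light_7 may be absent (None).
- light_7: white tea light in its cup, 38 mm diameter, 15 mm tall, stands upright; origin at the centre of its underside, z up. Starts in the drawer; one of light_6 and light_7 may be absent (None).
- pad_1: orange pad of order notes, a stiff block 41 (its x) by 51 (its y) by 8 mm; origin at the centre of its underside. Starts lying in the drawer, 51 mm side along the drawer's front within about 0.1 rad; one of the two pads may be absent (None).
- pad_2: orange pad of order notes, a stiff block 41 (its x) by 51 (its y) by 8 mm; origin at the centre of its underside. Starts lying in the drawer, 51 mm side along the drawer's front within about 0.1 rad; one of the two pads may be absent (None).
- chest: low wooden chest with one drawer, fixed, 180 (its x) by 260 (its y) by 70 mm tall; origin at the centre of its underside; front and drawer face its own -x. In the drawer, lights start at its y about +-88 mm, pads at about +-28 mm, some 12 mm in front of its origin. A fixed goods shelf on legs stands over its rear from about x = 0.7: keep the wrist in front of it.
- chest_drawer0 (a joint): how far the drawer is out, m: 0 fully shut, 0.130 at its stop. It starts 0 to 8 mm out. It needs about 1 N to slide, damped, and stays where it is left.
- drawer_mid (a point): centre of the drawer's inner floor (22 mm above the worktop), moves with the drawer; axes as the chest's. The inside is 135 mm (x, to front and back) by 218 mm (y). Side walls end 26 mm above this floor, the front panel 35 mm; the panel's outer face is 87 mm in front of this point. At the stop the rearmost 11 mm or so of the inside stay under the chest's top.
- chest_drawer0_handle (a point): middle of the drawer's handle: a round brass bar 11 mm thick, 120 mm long, parallel to the drawer's front (chest y), 39 mm above the worktop, its axis 35 mm in front of the panel; two posts, 51 mm either side of the middle, join it to the panel. Moves with the drawer.
- tray: wooden serving tray lying on the worktop, fixed, 130 (its x) by 200 (its y) mm; origin at the centre of its underside; floor 8 mm above the worktop; an 8 mm wide ledge rises to 16 mm along both long edges (x = +-61 mm). A tall fixed coffee grinder (over 0.3 m) stands close behind, about x 0.49 to 0.65, y -0.17 to -0.38: go round its front.
- tin: bystander: upright milk tin, 57 mm diameter, 72 mm tall; origin at the centre of its underside.
- glass: bystander: upright shot glass, 48 mm diameter, 61 mm tall; origin at the centre of its underside.
- spoon: bystander: spoon lying on the worktop, 130 (its x) by 26 by 11 mm; origin under its centre. (A small cup 53 mm tall is fixed at the worktop's front left, near x 0.39, y 0.265.)

How it is judged (in metres and radians):
On the way:
1. the drawer is pulled out to its stop (within 5 mm) (value of joint chest_drawer0 above 0.125 m), for 0.2 s.
At the end, for the whole second after the job is handed in: drawer shut within 8 mm; exactly five lights on its floor, with those there at the start; the other lights on the bare worktop; all lights upright within 0.2 rad; every pad flat within 0.3 rad, its centre on the tray (or on the other pad there); all at rest (value of joint chest_drawer0 below 0.008 m and ((((height (world z) of light_6 above 1 m and height (world z) of chest below 1 m) or (height (world z) of light_7 above 1 m and height (world z) of chest below 1 m)) and ((horizontal distance between each of light_1, light_2, light_3, light_4 and drawer_mid below 0.105 m and height (world z) of light_5 below 0.005 m) or (horizontal distance between each of light_1, light_2, light_3, light_5 and drawer_mid below 0.105 m and height (world z) of light_4 below 0.005 m) or (horizontal distance between each of light_1, light_2, light_4, light_5 and drawer_mid below 0.105 m and height (world z) of light_3 below 0.005 m) or (horizontal distance between each of light_1, light_3, light_4, light_5 and drawer_mid below 0.105 m and height (world z) of light_2 below 0.005 m) or (height (world z) of light_1 below 0.005 m and horizontal distance between each of light_2, light_3, light_4, light_5 and drawer_mid below 0.105 m))) or (not (height (world z) of light_6 above 1 m and height (world z) of chest below 1 m) and not (height (world z) of light_7 above 1 m and height (world z) of chest below 1 m) and ((horizontal distance between each of light_1, light_2, light_3 and drawer_mid below 0.105 m and height (world z) of each of light_4, light_5 below 0.005 m) or (horizontal distance between each of light_1, light_2, light_4 and drawer_mid below 0.105 m and height (world z) of each of light_3, light_5 below 0.005 m) or (horizontal distance between each of light_1, light_2, light_5 and drawer_mid below 0.105 m and height (world z) of each of light_3, light_4 below 0.005 m) or (horizontal distance between each of light_1, light_3, light_4 and drawer_mid below 0.105 m and height (world z) of each of light_2, light_5 below 0.005 m) or (horizontal distance between each of light_1, light_3, light_5 and drawer_mid below 0.105 m and height (world z) of each of light_2, light_4 below 0.005 m) or (horizontal distance between each of light_1, light_4, light_5 and drawer_mid below 0.105 m and height (world z) of each of light_2, light_3 below 0.005 m) or (height (world z) of each of light_1, light_5 below 0.005 m and horizontal distance between each of light_2, light_3, light_4 and drawer_mid below 0.105 m) or (height (world z) of each of light_1, light_4 below 0.005 m and horizontal distance between each of light_2, light_3, light_5 and drawer_mid below 0.105 m) or (height (world z) of each of light_1, light_3 below 0.005 m and horizontal distance between each of light_2, light_4, light_5 and drawer_mid below 0.105 m) or (height (world z) of each of light_1, light_2 below 0.005 m and horizontal distance between each of light_3, light_4, light_5 and drawer_mid below 0.105 m)))) and horizontal distance between each of light_6, light_7 and drawer_mid below 0.105 m and height (world z) of each of light_1, light_2, light_3, light_4, light_5, light_6, light_7 below 0.03 m and angle between each of light_1, light_2, light_3, light_4, light_5, light_6, light_7's own z axis and vertical below 0.2 rad and linear speed of each of light_1, light_2, light_3, light_4, light_5, light_6, light_7, pad_1, pad_2 below 0.03 m/s and x of pad_1 in the frame of tray between -0.06 and 0.06 m and y of pad_1 in the frame of tray between -0.1 and 0.1 m and height (world z) of each of pad_1, pad_2 below 0.024 m and angle between each of pad_1, pad_2's own z axis and vertical below 0.3 rad and x of pad_2 in the frame of tray between -0.06 and 0.06 m and y of pad_2 in the frame of tray between -0.1 and 0.1 m); the robot touches nothing.
It fails at once if the milk tin is knocked over or shifted by more than 4 cm (distance of tin from where it was at the start of the episode above 0.04 m or angle between tin's own z axis and vertical above 0.5 rad).
It fails at once if the shot glass is knocked over or shifted by more than 4 cm (distance of glass from where it was at the start of the episode above 0.04 m or angle between glass's own z axis and vertical above 0.5 rad).
It fails at once if the spoon is shifted by more than 6 cm (distance of spoon from where it was at the start of the episode above 0.06 m).
Of light_6, light_7 only 1 to 2 are there at a start; the rules pass over those that are not, and their reading is None.
Of pad_1, pad_2 only 1 to 2 are there at a start; the rules pass over those that are not, and their reading is None.
At some moment in a run one of light_1, light_2, light_3, light_4, light_5 may be knocked a few centimetres aside while the robot is not near it.
It also fails if it takes over 210 s, if anything falls off the work surface, if the arm or the gripper's body presses on something with over 40 N, if the wrist force passes 120 N, or if a joint passes its speed limit or range.

### The arm

A 6-joint arm with a two-finger parallel gripper is mounted at the origin on a cart in front of the work surface, level with it; the furniture and walls round the work are solid. World frame = base frame: x ahead of the robot, y to its left, z up, the work surface at z = 0. Lengths are in mm, angles in degrees, forces in N, time in s.
With the tool pointing down it reaches from about 350 to 850 mm from the base axis. Payload 8.1 kg.
Tool frame: the origin (TCP) lies at the very end of the fingers, on their centre line; the grasp point (between the pads) lies 19 mm behind it; z points along the fingers, y is the line along which they close (so a half turn about z gives the same grasp; the last joint's range is limited). The gripper opens to 85 mm and grips with 20 to 120 N. Pads are 22 mm wide; open, the fingers measure 114 mm over their backs; the gripper's body (76 mm by 85 mm) begins 54 mm behind the grasp point. The pads swing forward as they close: fully open they stand 13 mm farther back than shut.
Start: joints at [-72.617, 7.471, 85.268, -0, 87.261, -4.893], TCP at [227.467, -555.215, 210.692] pointing down, gripper open.
Joint ranges: [-169.43, 169.43], [-51.17, 129.36], [1.28, 143.12], [-76.62, 256.62], [0, 156.53], [-152.29, 152.29]. Speed limits (degrees/s): [136.94, 136.94, 159.86, 180, 180, 180].

### API

Orientations are given as [roll, pitch, yaw] about the fixed x, y, z axes, in that order (R = Rz(yaw) Ry(pitch) Rx(roll)).
In Python, from bench import status, viewer, job gives the robot as it stands.
- The arm moves only by the tool arm_command, never from a script. Its argument "targets" is a list that holds one entry, the list of rows, each a list of 7 numbers: the shift along the world's x, y, z in m, then the turn, a rotation vector about the world's x, y, z in rad, then the opening, from -1 (shut) to 1 (fully open). In form: [[[dx, dy, dz, rx, ry, rz, gripper], ...]]. A call has 1 to 10 rows; each row shifts and turns the commanded pose from where the row before left it; what a row does not reach is not made up. A row lasts 1/8 s, in which the tool goes at most 62.5 mm and 10.7 degrees, less where a joint would pass 70% of its speed; a pose out of reach is approached as far as the arm can. A call with a gripper value outside its range is refused whole. The fingers move at their own pace and stop on an object; "force" is the grip in N (left out, the last holds). Time passes only in rows, so rows that do not move let the fingers close. It gives the time, the measured TCP pose, the force, the opening and the grip force at its end, in the units of the state.
- status.sense(): the state, without advancing time (a new reading comes with each control period).
- viewer.snapshot(name): name is "scene" or "top"; returns the picture (480x640x3 uint8, red, green, blue); there is no depth.
- viewer.camera_model(name): a dict with "vertical_fov" (degrees; the focal length in pixels is half the picture's height over the tangent of half this angle, whatever the lens; pixels are square), "cx", "cy" (the principal point, pixels), "xyz" and "attitude" of the camera in the world. Camera axes: x right, y down, z forward; pixel columns grow to the right and rows downward; lengths in mm; the calibration is good to about 2 mm. A picture is of the moment at which its call begins. camera_model takes no time and is no camera call.
- job.hand_in(): hands the job in; it is judged then, once.
The state is a dict: "time": time; "joint_pos": joint angles; "qd": joint speeds; "joint_efforts": joint torques, N m; "tool_pos": TCP position; "tcp_rot": TCP orientation; "ft_force": force on the tool from outside, world axes, zero at the start; "wrist_torque": the same for the moment, N m; "finger_gap": finger opening in mm; "grip_force": force on a finger pad.
Only numpy, scipy, OpenCV 4.12 (cv2) and the standard library are available. Lean on these libraries where they do the work, as an engineer would, in place of code of your own. Each camera call takes 0.05 s, during which the arm holds its last target. There are 200 camera calls.

## Working session

There is one attempt and no reset: what is moved stays moved. The work goes in short steps, Python scripts to look and compute and a tool call to move; the robot and the scene stay as the last step left them, time stands still between calls to the robot, and variables do not carry over. Pictures are saved under pics/ and viewed, at most 14 in all, crops included, and the job is handed in when it is done.

Besides the shell and the picture viewer there is one more tool, called after "Request:" as name(argument=value, ...), one argument or row to a line, values as JSON. arm_command: Moves the arm, as the interface text tells. Its arguments: {"type":"object","properties":{"targets":{"type":"array"},"force":{"type":"number"}},"required":["targets"]}

```bash
ls; mkdir -p pics; python3 - <<'E'
from bench import status, viewer, job
import cv2
print(status.sense())
for n in ("scene","top"):
    print(viewer.camera_model(n)); cv2.imwrite(f"pics/{n}0.png",viewer.snapshot(n)[:,:,::-1])
E
```

```text
pics
{'time': 0.0, 'joint_pos': array([-7.26166255e+01,  7.51570830e+00,  8.53297789e+01, -8.62176340e-04,
        8.72605538e+01, -4.89446631e+00]), 'qd': array([ 0.03092871, -0.02295219, -0.01086238, -0.05188496,  0.065307  ,
        0.02152826]), 'joint_efforts': array([ 3.02844137e-04, -5.69397175e+01, -5.00549412e+01, -1.31582674e-04,
        1.48555543e-02, -4.87123089e-05]), 'tool_pos': array([ 227.28496663, -554.65199484,  209.63341244]), 'tcp_rot': array([-1.79894272e+02, -8.18951188e-03,  2.22778753e+01]), 'ft_force': array([0.84162201, 0.06476391, 0.48674474]), 'wrist_torque': array([-0.06433858,  0.03893388, -0.00058309]), 'grip_force': 0.0, 'finger_gap': 85.34020529591406}
{'vertical_fov': 49.41432218701251, 'cx': 314.5003625315082, 'cy': 240.6266026856326, 'xyz': array([-18.29399209, 359.29404007, 884.89449263]), 'attitude': array([-1.40289786e+02,  1.56789891e-02, -1.26425497e+02])}
{'vertical_fov': 47.13733862336597, 'cx': 323.4521289920887, 'cy': 237.4699634920929, 'xyz': array([ 398.88559057,  -38.56150109, 1354.38941905]), 'attitude': array([-173.59522349,    0.68941148,  -89.99694629])}
```

View pics/scene0.png

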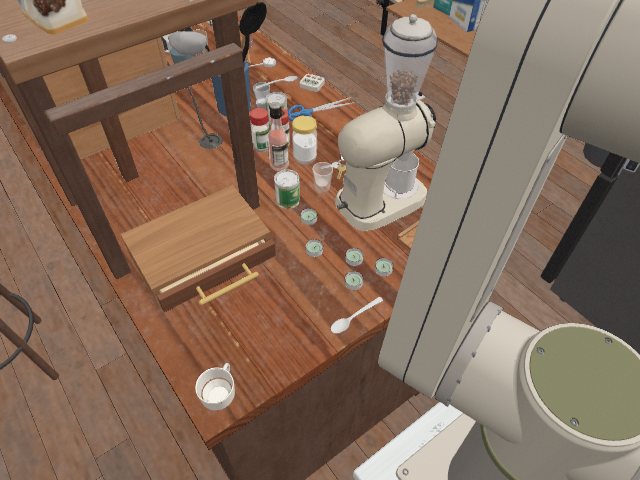

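View pics/top0.png

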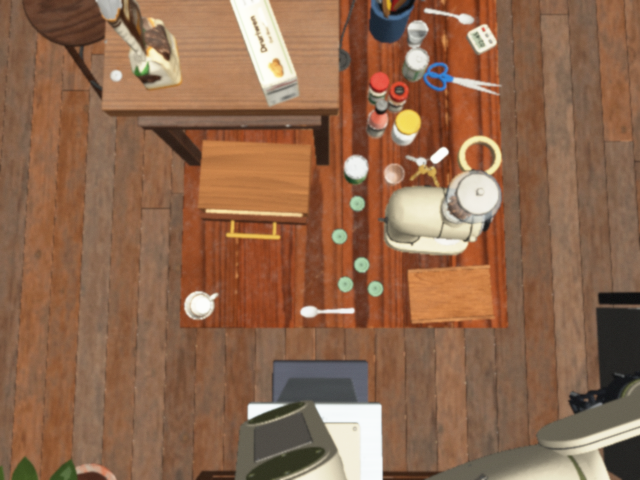

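The pictures show five lights, in top view at about (357,204), (339,236), (361,265), (345,284) and (375,288). The tin is at (355,168), the glass at (394,174), the spoon at (327,312), the handle at (253,232) and the tray at (450,294). The chest's drawer is nearly shut.

```bash
cat > h.py <<'E'
from bench import status, viewer, job
import cv2, numpy as np
from scipy.spatial.transform import Rotation as Ro
def cam(n):
    m=viewer.camera_model(n); f=240/np.tan(np.radians(m["vertical_fov"]/2))
    return m, f, Ro.from_euler("xyz",m["attitude"],degrees=True).as_matrix()
def ray(n,uv):
    m,f,R=cam(n); d=R@np.array([(uv[0]-m["cx"])/f,(uv[1]-m["cy"])/f,1.]); return m["xyz"],d
def on(n,uv,z):
    o,d=ray(n,uv); return (o+d*(z-o[2])/d[2])
def proj(n,P):
    m,f,R=cam(n); c=R.T@(np.asarray(P,float)-m["xyz"]); return np.array([m["cx"]+f*c[0]/c[2],m["cy"]+f*c[1]/c[2]])
def tri(uv1,uv2,n1="top",n2="scene"):
    (o1,d1),(o2,d2)=ray(n1,uv1),ray(n2,uv2)
    s=np.linalg.lstsq(np.c_[d1,-d2],o2-o1,rcond=None)[0]; a,b=o1+d1*s[0],o2+d2*s[1]
    return (a+b)/2, np.linalg.norm(a-b)
def blobs(img,lo,hi,amin=20,amax=1e5):
    hsv=cv2.cvtColor(img,cv2.COLOR_RGB2HSV); m=cv2.inRange(hsv,lo,hi)
    m=cv2.morphologyEx(m,cv2.MORPH_CLOSE,np.ones((3,3),np.uint8))
    n,l,st,c=cv2.connectedComponentsWithStats(m)
    return [(c[i],st[i]) for i in range(1,n) if amin<st[i][4]<amax], l
GREEN=((45,25,70),(95,140,255))
def lights(img,n):
    b,_=blobs(img,*GREEN,amin=25,amax=600); return np.array([c for c,s in b])
E
python3 - <<'E'
from h import *
import itertools
I={n:viewer.snapshot(n) for n in("top","scene")}
print(np.array([I["top"][v,u] for u,v in[(357,204),(253,237),(267,237)]]))
L={n:lights(I[n],n) for n in I}
for n in L: print(n,[tuple(x.round(1)) for x in L[n]], )
for a in L["top"]:
  for b in L["scene"]:
    P,e=tri(a,b)
    if e<6 and -10<P[2]<60: print(a.round(1),P.round(1),round(e,1), on("top",a,15).round(1))
for n,uv,z in [("top",(355,168),72),("top",(394,174),61),("top",(327,312),8),("top",(229,236),44),("top",(278,239),44),("scene",(201,301),44),("scene",(256,274),44),("top",(201,209),70),("top",(309,214),70),("top",(407,268),8),("top",(489,265),8),("top",(411,325),8),("top",(494,318),8),("scene",(287,176),72)]:
  print(n,uv,on(n,uv,z).round(0))
E
```

```text
[[145 176 142]
 [218 170  76]
 [232 191  87]]
top [(np.float64(141.8), np.float64(70.8)), (np.float64(415.7), np.float64(75.3)), (np.float64(355.6), np.float64(179.2)), (np.float64(357.2), np.float64(203.2)), (np.float64(339.0), np.float64(236.0)), (np.float64(361.0), np.float64(264.4)), (np.float64(345.0), np.float64(283.8)), (np.float64(375.0), np.float64(288.4)), (np.float64(66.4), np.float64(472.4))]
scene [(np.float64(443.3), np.float64(5.1)), (np.float64(260.2), np.float64(143.0)), (np.float64(288.3), np.float64(196.4)), (np.float64(308.4), np.float64(215.7)), (np.float64(313.9), np.float64(247.0)), (np.float64(353.8), np.float64(256.0)), (np.float64(383.4), np.float64(266.1)), (np.float64(353.3), np.float64(279.6))]
[357.2 203.2] [ 635.6 -105.8    7.7] 0.3 [ 634.2 -105.6   15. ]
[339. 236.] [553.4 -60.7   9.2] 0.1 [552.8 -60.5  15. ]
[361.  264.4] [ 483.3 -114.4    9. ] 0.4 [ 483.  -113.9   15. ]
[345.  283.8] [436.2 -75.    8.7] 0.0 [436.  -74.8  15. ]
[375.  288.4] [ 425.3 -147.7    9.1] 0.4 [ 425.1 -147.4   15. ]
top (355, 168) [709. -98.  72.]
top (394, 174) [ 697. -192.   61.]
top (327, 312) [368. -31.   8.]
top (229, 236) [550. 204.  44.]
top (278, 239) [542.  86.  44.]
scene (201, 301) [552. 208.  44.]
scene (256, 274) [543.  90.  44.]
top (201, 209) [611. 267.  70.]
top (309, 214) [599.  11.  70.]
top (407, 268) [ 475. -226.    8.]
top (489, 265) [ 482. -426.    8.]
top (411, 325) [ 337. -234.    8.]
top (494, 318) [ 354. -434.    8.]
scene (287, 176) [ 715. -104.   72.]
```

```bash
python3 - <<'E'
from h import *
E={}
for n,roi in(("top",(215,225,300,250)),("scene",(190,260,270,310))):
    im=viewer.snapshot(n); x0,y0,x1,y1=roi
    hsv=cv2.cvtColor(im,cv2.COLOR_RGB2HSV); m=cv2.inRange(hsv,(14,110,120),(32,255,255)); k=np.zeros_like(m); k[y0:y1,x0:x1]=m[y0:y1,x0:x1]
    b,l=cv2.connectedComponentsWithStats(k)[:2]; 
    m2=k
    q=cv2.minAreaRect(np.argwhere(m2)[:,::-1].astype(np.float32)); pts=np.argwhere(m2)[:,::-1]
    # bar: lower boundary per column -> fit
    print(n,len(pts),pts.min(0),pts.max(0),q)
    cols=range(pts[:,0].min()+2,pts[:,0].max()-1)
    low=np.array([(c,pts[pts[:,0]==c,1].max()) for c in cols if (pts[:,0]==c).any()])
    p=np.polyfit(low[:,0],low[:,1],1); print(p)
    w=2.0 if n=="top" else 2.5
    E[n]=[np.array((c,np.polyval(p,c)-w)) for c in (pts[:,0].min(),pts[:,0].max())]
    for e in E[n]: print(e.round(1),on(n,e,41).round(1))
for a,b in zip(E["top"],E["scene"]): print(tri(a,b))
E
```

```text
top 402 [225 225] [280 239] ((252.5, 232.0), (14.0, 55.0), 90.0)
[4.12789209e-02 2.27673226e+02]
[225. 235.] [552.7 214.4  41. ]
[280.  237.2] [547.   81.8  41. ]
scene 603 [190 260] [258 304] ((224.9921875, 275.0928039550781), (45.8242073059082, 65.1434097290039), 76.37300109863281)
[-2.44973776e-01  3.44597203e+02]
[190.  295.6] [577.7 219.   41. ]
[258.  278.9] [533.  92.  41.]
(array([554.11272709, 216.71549867,  66.64448169]), np.float64(16.5038830933384))
(array([549.83232827,  83.97306754,  15.35053018]), np.float64(0.3283841944939091))
```

```bash
python3 - <<'E'
import cv2,numpy as np
a=cv2.imread("pics/top0.png")[195:250,190:325]; b=cv2.imread("pics/scene0.png")[220:320,150:285]
f=lambda i:cv2.resize(i,None,fx=5,fy=5,interpolation=cv2.INTER_CUBIC)
a=f(a);b=cv2.resize(b,None,fx=3,fy=3,interpolation=cv2.INTER_CUBIC)
o=np.zeros((a.shape[0]+b.shape[0],675,3),np.uint8);o[:a.shape[0]]=a;o[a.shape[0]:,:b.shape[1]]=b
cv2.imwrite("pics/crop1.png",o)
E
```

```text
(no output)
```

View pics/crop1.png

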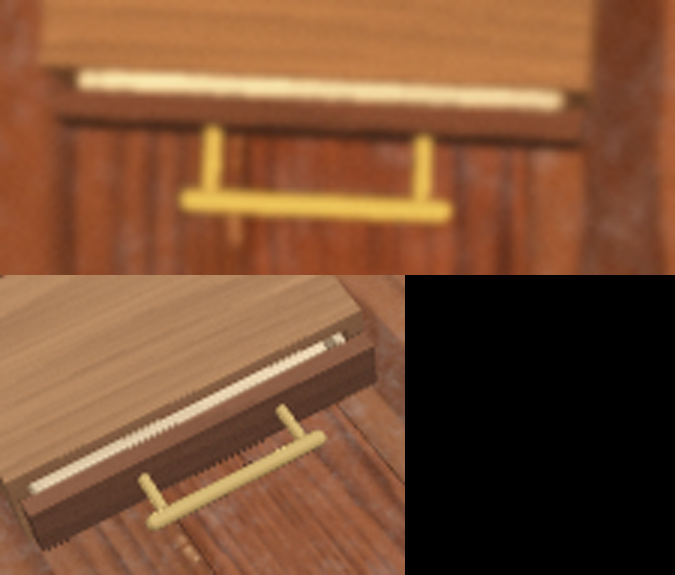

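The crop shows the handle bar ends at top (226,235) and (280.6,237.4), and at scene (199.3,302.3) and (259,274).

```bash
python3 - <<'E'
from h import *
A=[(226,235),(280.6,237.4)];B=[(199.8,302),(258.5,274.2)]
for a,b in zip(A,B): print(tri(a,b),on("top",a,40).round(1),on("scene",b,40).round(1))
# panel front top edge, top view
for u,v in [(62,117),(582,140)]: print(on("top",(190+u/5,195+v/5),57).round(1))
# chest top front corners
for u,v in [(42,67),(592,92)]: print(on("top",(190+u/5,195+v/5),70).round(1))
E
```

```text
(array([552.24425711, 211.42019772,  42.86869284]), np.float64(0.5544489293862961)) [552.7 212.2  40. ] [554.  210.7  40. ]
(array([547.9940649 ,  81.56038754,  31.58007672]), np.float64(0.9971362567265666)) [546.7  80.4  40. ] [542.7  84.7  40. ]
[590.7 266.3  57. ]
[579.3  17.7  57. ]
[612.8 273.3  70. ]
[600.3  12.5  70. ]
```

Request:
arm_command(
  targets=[
    [[0.0165,0.0505,0,0,0,0.09,1],[0.0165,0.0505,0,0,0,0.09,1],[0.0165,0.0505,0,0,0,0.09,1],[0.0165,0.0505,0,0,0,0.09,1],[0.0165,0.0505,0,0,0,0.09,1],[0.0165,0.0505,0,0,0,0.09,1],[0.0165,0.0505,0,0,0,0.09,1],[0.0165,0.0505,0,0,0,0.09,1]],
  ],
)

```text
time: 1.3
tool_pos: [359.8, -149.7, 210.9]
tcp_rot: [179.9, -0.0, 63.7]
ft_force: [1.1, 0.2, -0.6]
finger_gap: 85.2
grip_force: 0.0
```

Request:
arm_command(
  targets=[
    [[0.0272,0.0424,0,0,0,0.06,-0.35],[0.0272,0.0424,0,0,0,0.06,-0.35],[0.0272,0.0424,0,0,0,0.06,-0.35],[0.0272,0.0424,0,0,0,0.06,-0.35],[0.0272,0.0424,0,0,0,0.06,-0.35],[0.0272,0.0424,0,0,0,0.06,-0.35],[0.0272,0.0424,0,0,0,0.055,-0.35],[0,0,0,0,0,0,-0.35]],
  ],
)

```text
time: 2.3
tool_pos: [550.4, 148.3, 209.6]
tcp_rot: [-179.9, -0.0, 87.5]
ft_force: [-1.0, -0.2, -0.1]
finger_gap: 27.5
grip_force: 0.0
```

Request:
arm_command(
  targets=[
    [[0,-0.001,-0.04,0,0,0,-0.35],[0,-0.001,-0.04,0,0,0,-0.35],[0,0,-0.04,0,0,0,-0.35],[0,0,-0.03,0,0,0,-0.35],[0,0,-0.02,0,0,0,-0.35],[0,0,-0.016,0,0,0,-0.35],[0,0,0,0,0,0,-0.35],[0,0,0,0,0,0,-1],[0,0,0,0,0,0,-1],[0,0,0,0,0,0,-1]],
  ],
  force=40,
)

```text
time: 3.55
tool_pos: [550.5, 143.7, 25.6]
tcp_rot: [179.9, -0.0, 87.3]
ft_force: [-0.3, -0.2, -0.6]
finger_gap: 0.0
grip_force: 0.0
```

```bash
python3 - <<'E'
from h import *
a=viewer.snapshot("top")[150:290,180:330,::-1]; b=viewer.snapshot("scene")[180:330,130:330,::-1]
o=np.zeros((600,800,3),np.uint8)
o[:373,:400]=cv2.resize(a,(400,373),interpolation=cv2.INTER_CUBIC)
o[:300,400:]=cv2.resize(b,(400,300),interpolation=cv2.INTER_CUBIC)
cv2.imwrite("pics/c2.png",o[:373]); print(status.sense()["tool_pos"],status.sense()["finger_gap"])
E
```

```text
[550.15202893 143.6640728   25.12861808] 0.32840632006635856
```

View pics/c2.png

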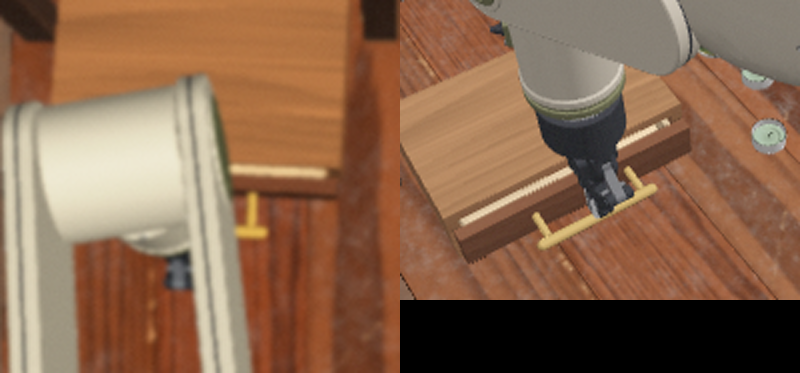

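```bash
python3 - <<'E'
from h import *
for P in [(550,143.7,25),(550,143.7,44),(536,143.7,25),(550,146.5,39)]:
  u=proj("scene",P); t=proj("top",P); print(P,u.round(1),"crop",(400+2*(u[0]-130)).round(),(2*(u[1]-180)).round(), t.round(1))
for c in [(545,242),(652,188)]: print(on("scene",(130+(c[0]-400)/2,180+c[1]/2),39).round(1))
b=viewer.snapshot("scene")[225:320,180:280,::-1]
a=viewer.snapshot("top")[210:270,220:300,::-1]
cv2.imwrite("pics/c3.png",cv2.resize(b,None,fx=6,fy=6,interpolation=cv2.INTER_CUBIC))
E
```

```text
(550, 143.7, 25) [232.  290.6] crop 604.0 221.0 [255.2 236.8]
(550, 143.7, 44) [230.8 285.1] crop 602.0 210.0 [254.1 235.9]
(536, 143.7, 25) [235.7 295.3] crop 611.0 231.0 [255.1 242.5]
(550, 146.5, 39) [229.9 287.3] crop 600.0 215.0 [253.3 236.1]
[553.6 205.3  39. ]
[546.8  88.1  39. ]
```

View pics/c3.png

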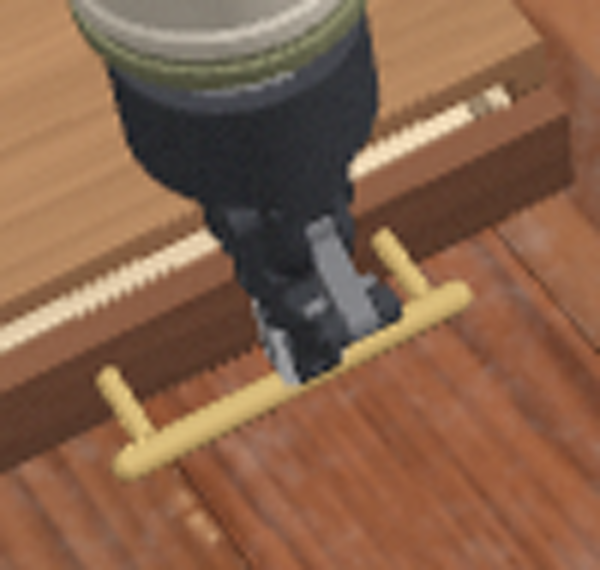

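The crop shows the fingertips at about (300,380), on or behind the bar and not straddling it. I'll lift, open, and look at which way the fingers spread.

Request:
arm_command(
  targets=[
    [[0,0,0.02,0,0,0,-1],[0,0,0.03,0,0,0,-1],[0,0,0.03,0,0,0,-1],[0,0,0,0,0,0,1],[0,0,0,0,0,0,1],[0,0,0,0,0,0,1],[0,0,0,0,0,0,1],[0,0,0,0,0,0,1]],
  ],
)

```text
time: 4.75
tool_pos: [549.5, 143.5, 104.1]
tcp_rot: [-179.9, 0.0, 87.3]
ft_force: [0.4, 0.3, 0.4]
finger_gap: 85.3
grip_force: 0.0
```

```bash
python3 - <<'E'
from h import *
s=status.sense(); P=s["tool_pos"]; print(P,s["tcp_rot"],s["finger_gap"])
b=cv2.resize(viewer.snapshot("scene")[190:310,160:300,::-1],None,fx=5,fy=5,interpolation=cv2.INTER_CUBIC)
for d,c in [((0,0,0),(0,0,255)),((42,0,0),(0,255,0)),((-42,0,0),(0,255,0)),((0,42,0),(255,0,0)),((0,-42,0),(255,0,0))]:
  u=(proj("scene",P+d)-(160,190))*5; cv2.circle(b,tuple(u.astype(int).tolist()),5,c,-1)
cv2.imwrite("pics/c4.png",b)
E
```

```text
[549.48562354 143.53420526 104.07733954] [-1.79939641e+02  1.09343533e-02  8.73045761e+01] 85.33143448706414
```

View pics/c4.png

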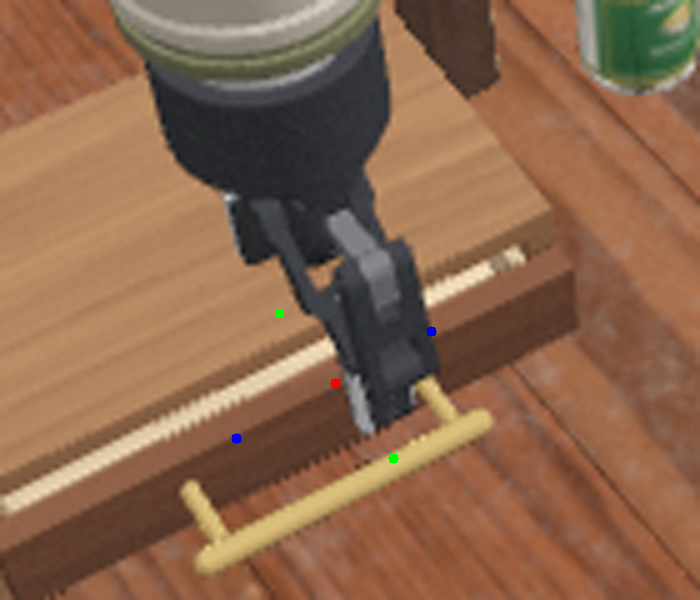

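The fingers do spread along x, and their tips stand higher than reported. I'll descend further to reported z≈6, which is still safe, and close.

Request:
arm_command(
  targets=[
    [[0,0,0,0,0,0,-0.35],[0,0,0,0,0,0,-0.35],[0,0,0,0,0,0,-0.35],[0,0,-0.03,0,0,0,-0.35],[0,0,-0.03,0,0,0,-0.35],[0,0,-0.02,0,0,0,-0.35],[0,0,-0.005,0,0,0,-0.35],[0,0,-0.005,0,0,0,-0.35],[0,0,-0.004,0,0,0,-0.35],[0,0,0,0,0,0,-0.35]],
  ],
)

```text
time: 6.05
tool_pos: [550.2, 143.6, 11.1]
tcp_rot: [180.0, -0.0, 87.3]
ft_force: [0.6, -0.6, 0.8]
finger_gap: 27.4
grip_force: 0.0
```

Request:
arm_command(
  targets=[
    [[0,0,0,0,0,0,-1],[0,0,0,0,0,0,-1],[0,0,0,0,0,0,-1]],
  ],
)

```text
time: 6.42
tool_pos: [550.4, 143.6, 11.3]
tcp_rot: [179.9, -0.0, 87.3]
ft_force: [-0.2, -0.5, 5.4]
finger_gap: 9.3
grip_force: 39.3
```

Request:
arm_command(
  targets=[
    [[0,0,0,0,0,0,-0.35],[0,0,0,0,0,0,-0.35],[0,0,-0.005,0,0,0,-0.35],[0,0,-0.005,0,0,0,-0.35],[0,0,0,0,0,0,-0.35],[0,0,0,0,0,0,-1],[0,0,0,0,0,0,-1],[0,0,0,0,0,0,-1]],
  ],
)

```text
time: 7.42
tool_pos: [549.9, 143.6, 0.7]
tcp_rot: [180.0, 0.0, 87.3]
ft_force: [1.0, -1.4, -2.4]
finger_gap: 9.4
grip_force: 39.0
```

Request:
arm_command(
  targets=[
    [[-0.005,0,0,0,0,0,-1],[-0.013,0.0006,0,0,0,0,-1],[-0.014,0.0006,0,0,0,0,-1],[-0.014,0.0006,0,0,0,0,-1],[-0.014,0.0006,0,0,0,0,-1],[-0.014,0.0007,0,0,0,0,-1],[-0.014,0.0007,0,0,0,0,-1],[-0.014,0.0007,0,0,0,0,-1],[-0.01,0.0006,0,0,0,0,-1],[-0.006,0.0003,0,0,0,0,-1]],
  ],
)

```text
time: 8.68
tool_pos: [431.1, 149.2, 0.7]
tcp_rot: [-180.0, -0.0, 87.3]
ft_force: [0.5, 4.8, -5.0]
finger_gap: 9.6
grip_force: 40.0
```

Request:
arm_command(
  targets=[
    [[-0.005,0.0002,0,0,0,0,-1],[-0.005,0.0002,0,0,0,0,-1],[0,0,0,0,0,0,-1]],
  ],
)

```text
time: 9.05
tool_pos: [428.4, 149.3, 1.2]
tcp_rot: [179.2, -0.1, 87.3]
ft_force: [39.5, 4.7, -42.4]
finger_gap: 9.3
grip_force: 38.9
```

Request:
arm_command(
  targets=[
    [[0.003,0,0,0,0,0,-1],[0.003,0,0,0,0,0,-1],[0,0,0,0,0,0,-0.35],[0,0,0,0,0,0,-0.35],[0,0,0.04,0,0,0,-0.35],[0,0,0.05,0,0,0,-0.35],[0,0,0.05,0,0,0,-0.35],[0,0,0.05,0,0,0,-0.35],[0,-0.05,0,0,0,0,0.4],[0,-0.05,0,0,0,0,0.4]],
  ],
)

```text
time: 10.3
tool_pos: [428.1, 48.5, 191.8]
tcp_rot: [179.9, 0.0, 87.4]
ft_force: [0.6, -0.2, -0.2]
finger_gap: 59.4
grip_force: 0.0
```

Request:
arm_command(
  targets=[
    [[-0.003,-0.05,0,0,0,0,0.4],[-0.003,-0.05,0,0,0,0,0.4],[-0.003,-0.05,0,0,0,0,0.4],[-0.003,-0.05,0,0,0,0,0.4],[-0.003,-0.05,0,0,0,0,0.4],[-0.003,-0.05,0,0,0,0,0.4],[0,0,0,0,0,0,0.4]],
  ],
)

```text
time: 11.18
tool_pos: [408.8, -253.5, 190.6]
tcp_rot: [-179.9, 0.0, 87.1]
ft_force: [0.2, 0.5, -0.4]
finger_gap: 59.3
grip_force: 0.0
```

```bash
python3 - <<'E'
from h import *
s=status.sense(); print(s["tool_pos"],s["finger_gap"])
a=viewer.snapshot("top")[:,:,::-1]; b=viewer.snapshot("scene")[:,:,::-1]
cv2.imwrite("pics/top5.png",a);cv2.imwrite("pics/scene5.png",b)
o=np.zeros((580,800,3),np.uint8)
o[:480,:400]=cv2.resize(a[180:300,180:280],(400,480),interpolation=cv2.INTER_CUBIC)
o[:480,400:]=cv2.resize(b[220:370,160:285],(400,480),interpolation=cv2.INTER_CUBIC)
cv2.imwrite("pics/c5.png",o[:480])
E
```

```text
[ 408.75117963 -253.52254482  190.58313756] 59.26735094550058
```

View pics/c5.png

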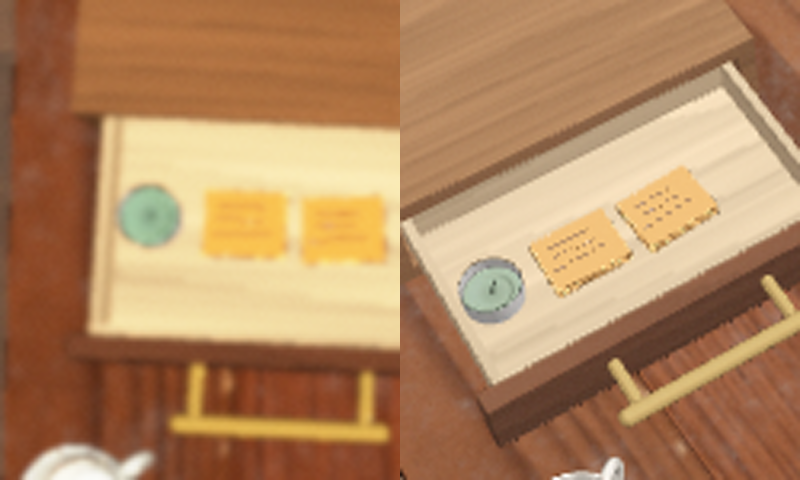

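One light sits at the left, top (217,234). There are two pads, at top (241,236) and (266,237). So two pads go to the tray and four lights to the drawer.

```bash
python3 - <<'E'
from h import *
T=cv2.imread("pics/top5.png")[:,:,::-1].copy();S=cv2.imread("pics/scene5.png")[:,:,::-1].copy()
R={}
for n,im,(x0,y0,x1,y1) in(("top",T,(205,205,300,262)),("scene",S,(165,250,275,340))):
    sub=im[y0:y1,x0:x1].copy()
    b,l=blobs(sub,(10,120,180),(20,255,255),amin=100)
    R[n]=[c+(x0,y0) for c,s in sorted(b,key=lambda t:t[0][0])]
    print(n,[(c+(x0,y0)).round(1) for c,s in b],[s for c,s in b])
    b,l=blobs(sub,*GREEN,amin=40); print(" light",[(c+(x0,y0)).round(1) for c,s in b])
    for c,s in b: print(on(n,c+(x0,y0),22+9))
for a,b in zip(R["top"],R["scene"]):
    if a is not None: print(tri(a,b),on("top",a,30).round(1),on("scene",b,30).round(1))
# handle & panel & inner corners (crop px /4 +180)
for u,v,z in [(172,424,39),(388,434,39),(108,118,48),(92,333,57)]: print((u,v),on("top",(180+u/4,180+v/4),z).round(1))
# tray corners
E
```

```text
top [array([240.8, 236. ]), array([266. , 237.2])] [array([ 25,  22,  22,  18, 318], dtype=int32), array([ 50,  24,  22,  17, 305], dtype=int32)]
 light [array([216.9, 233.7])]
[556.97873538 236.17010567  31.        ]
scene [array([243.3, 284.6]), array([216. , 298.4])] [array([ 64,  23,  30,  24, 422], dtype=int32), array([ 36,  36,  31,  27, 456], dtype=int32)]
 light [array([188.1, 310. ])]
[557.15936185 235.85348443  31.        ]
(array([551.81107742, 178.79925721,  26.23222795]), np.float64(0.06320431376191257)) [551.4 178.2  30. ] [549.3 179.6  30. ]
(array([549.25622655, 117.67062792,  24.32696173]), np.float64(0.7980215520313959)) [548.4 116.7  30. ] [545.8 119.6  30. ]
(172, 424) [430.3 217.1  39. ]
(388, 434) [424.3  88.   39. ]
(108, 118) [613.7 257.8  48. ]
(92, 333) [483.5 262.2  57. ]
```

Request:
arm_command(
  targets=[
    [[0,0.05,0,0,0,0,0.4],[0,0.05,0,0,0,0,0.4],[0,0.05,0,0,0,0,0.4],[0.028,0.0442,0,0,0,0,0.4],[0.028,0.0442,0,0,0,0,0.4],[0.028,0.0442,0,0,0,0,0.4],[0.028,0.0442,0,0,0,0,0.4],[0.028,0.0442,0,0,0,0,0.4],[0,0,-0.05,0,0,0,0.4],[0,0,-0.03,0,0,0,0.4]],
  ],
)

```text
time: 12.52
tool_pos: [548.1, 122.6, 108.5]
tcp_rot: [-179.9, 0.0, 87.5]
ft_force: [-0.9, 0.6, 0.1]
finger_gap: 59.4
grip_force: 0.0
```

Request:
arm_command(
  targets=[
    [[0,0,-0.03,0,0,0,0.4],[0,0,-0.03,0,0,0,0.4],[0,0,-0.02,0,0,0,0.4],[0,0,-0.015,0,0,0,0.4],[0,0,0,0,0,0,0.4]],
  ],
)

```text
time: 13.15
tool_pos: [549.0, 120.6, 14.8]
tcp_rot: [-179.9, 0.0, 87.3]
ft_force: [-0.7, -0.1, -0.7]
finger_gap: 59.5
grip_force: 0.0
```

Request:
arm_command(
  targets=[
    [[0,-0.003,0,0,0,0,0.18],[0,0,-0.004,0,0,0,0.18],[0,0,-0.004,0,0,0,0.18],[0,0,-0.003,0,0,0,0.18],[0,0,-0.002,0,0,0,0.18],[0,0,0,0,0,0,0.18]],
  ],
)

```text
time: 13.9
tool_pos: [549.7, 117.4, 2.4]
tcp_rot: [-180.0, 0.0, 87.3]
ft_force: [0.1, -0.1, -1.0]
finger_gap: 50.5
grip_force: 0.0
```

Request:
arm_command(
  targets=[
    [[0,0,-0.002,0,0,0,0.18],[0,0,0,0,0,0,0.18]],
  ],
)

```text
time: 14.15
tool_pos: [549.8, 117.4, 0.5]
tcp_rot: [-180.0, 0.0, 87.3]
ft_force: [-0.6, 0.5, -0.1]
finger_gap: 50.1
grip_force: 0.0
```

Request:
arm_command(
  targets=[
    [[0,0,-0.002,0,0,0,0.18],[0,0,-0.002,0,0,0,0.18],[0,0,0,0,0,0,0.18]],
  ],
  force=30,
)

```text
time: 14.52
tool_pos: [550.7, 117.4, -1.7]
tcp_rot: [179.9, -0.0, 87.3]
ft_force: [-5.5, -2.5, 12.6]
finger_gap: 50.3
grip_force: 5.8
```

Request:
arm_command(
  targets=[
    [[0,0,0,0,0,0,-0.2],[0,0,0,0,0,0,-0.2]],
  ],
)

```text
time: 14.78
tool_pos: [553.2, 117.3, 0.1]
tcp_rot: [179.6, -0.0, 87.3]
ft_force: [-0.6, -2.2, 17.3]
finger_gap: 39.1
grip_force: 38.8
```

Request:
arm_command(
  targets=[
    [[0,0,0.01,0,0,0,-0.2],[0,0,0.04,0,0,0,-0.2],[0,0,0.05,0,0,0,-0.2],[0,0,0.03,0,0,0,-0.2],[-0.037,-0.029,0,0,0,0,-0.2],[-0.037,-0.029,0,0,0,0,-0.2],[-0.037,-0.029,0,0,0,0,-0.2],[-0.036,-0.03,0,0,0,0,-0.2],[0,-0.048,0,0,0,0,-0.2],[0,-0.048,0,0,0,0,-0.2]],
  ],
)

```text
time: 16.02
tool_pos: [402.4, -96.6, 126.9]
tcp_rot: [179.9, 0.0, 87.4]
ft_force: [0.3, -0.1, -0.2]
finger_gap: 38.8
grip_force: 30.8
```

Request:
arm_command(
  targets=[
    [[0,-0.048,0,0,0,0,-0.2],[0,-0.048,0,0,0,0,-0.2],[0,-0.048,0,0,0,0,-0.2],[0,-0.048,0,0,0,0,-0.2],[0,0,-0.04,0,0,0,-0.2],[0,0,-0.04,0,0,0,-0.2],[0,0,-0.03,0,0,0,-0.2],[0,0,0,0,0,0,-0.2]],
  ],
)

```text
time: 17.02
tool_pos: [400.5, -285.6, 13.9]
tcp_rot: [-179.7, -0.2, 87.3]
ft_force: [0.2, 0.9, -0.5]
finger_gap: 39.4
grip_force: 30.7
```

Request:
arm_command(
  targets=[
    [[0,0,-0.012,0,0,0,-0.2],[0,0,-0.008,0,0,0,-0.2],[0,0,-0.003,0,0,0,-0.2],[0,0,0,0,0,0,-0.2]],
  ],
)

```text
time: 17.52
tool_pos: [403.0, -287.7, -6.1]
tcp_rot: [180.0, 0.0, 87.3]
ft_force: [0.6, -0.1, -0.6]
finger_gap: 39.1
grip_force: 30.7
```

Request:
arm_command(
  targets=[
    [[0,0,-0.002,0,0,0,-0.2],[0,0,0,0,0,0,-0.2]],
  ],
)

```text
time: 17.77
tool_pos: [402.9, -287.7, -8.2]
tcp_rot: [180.0, 0.0, 87.3]
ft_force: [0.1, 0.2, 0.4]
finger_gap: 39.2
grip_force: 30.7
```

Request:
arm_command(
  targets=[
    [[0,0,-0.002,0,0,0,-0.2],[0,0,-0.001,0,0,0,-0.2],[0,0,0,0,0,0,-0.2]],
  ],
)

```text
time: 18.15
tool_pos: [402.8, -287.5, -11.5]
tcp_rot: [-180.0, -0.0, 87.3]
ft_force: [0.2, 0.4, -0.7]
finger_gap: 39.1
grip_force: 30.7
```

Request:
arm_command(
  targets=[
    [[0,0,-0.001,0,0,0,-0.2],[0,0,-0.001,0,0,0,-0.2],[0,0,0,0,0,0,-0.2]],
  ],
)

```text
time: 18.52
tool_pos: [402.8, -287.6, -13.4]
tcp_rot: [-180.0, -0.0, 87.3]
ft_force: [0.3, -1.0, 0.2]
finger_gap: 38.8
grip_force: 30.7
```

Request:
arm_command(
  targets=[
    [[0,0,-0.0015,0,0,0,-0.2],[0,0,0,0,0,0,0.1],[0,0,0,0,0,0,0.2],[0,0,0.03,0,0,0,0.2],[0,0,0.05,0,0,0,0.2],[0,0,0.05,0,0,0,0.2],[0,0.048,0,0,0,0,0.2],[0,0.048,0,0,0,0,0.2],[0,0.048,0,0,0,0,0.2],[0,0.048,0,0,0,0,0.2]],
  ],
)

```text
time: 19.77
tool_pos: [402.7, -94.2, 115.2]
tcp_rot: [180.0, -0.0, 87.3]
ft_force: [-0.2, 0.1, 0.1]
finger_gap: 51.7
grip_force: 0.0
```

Request:
arm_command(
  targets=[
    [[0,0.048,0,0,0,0,0.2],[0,0.048,0,0,0,0,0.2],[0.037,0.045,0,0,0,0,0.2],[0.037,0.045,0,0,0,0,0.2],[0.037,0.045,0,0,0,0,0.2],[0.037,0.045,0,0,0,0,0.2],[0,0,-0.03,0,0,0,0.2],[0,0,-0.03,0,0,0,0.2],[0,0,-0.02,0,0,0,0.2],[0,0,0,0,0,0,0.2]],
  ],
)

```text
time: 21.02
tool_pos: [549.2, 179.9, 33.2]
tcp_rot: [-179.8, 0.1, 87.3]
ft_force: [0.4, -0.1, -0.0]
finger_gap: 51.3
grip_force: 0.0
```

```bash
python3 - <<'E'
from h import *
s=status.sense(); print(s["tool_pos"],s["tcp_rot"],s["finger_gap"])
a=viewer.snapshot("top"); b=viewer.snapshot("scene")
for n,im,(x0,y0,x1,y1) in(("top",a,(395,255,500,335)),("scene",b,(380,200,640,330)),("scene",b,(165,250,275,340))):
    bl,_=blobs(im[y0:y1,x0:x1].copy(),(10,120,180),(20,255,255),amin=60)
    for c,st in bl: print(n,(c+(x0,y0)).round(1),st,on(n,c+(x0,y0),16 if y1!=340 else 30).round(1))
cv2.imwrite("pics/top6.png",a[:,:,::-1]);cv2.imwrite("pics/scene6.png",b[:,:,::-1])
E
```

```text
[549.15608719 179.89273394  33.24123102] [-1.79786281e+02  5.86600354e-02  8.72933580e+01] 51.33499339603507
top [449.6 293.3] [  14   11   84   56 3743] [ 413.1 -326.9   16. ]
scene [207.2 298.3] [ 34  38  16  21 188] [559.9 193.2  30. ]
```

Request:
arm_command(
  targets=[
    [[0.001,0,-0.012,0,0,0,0.2],[0,0,-0.01,0,0,0,0.2],[0,0,-0.006,0,0,0,0.2],[0,0,-0.004,0,0,0,0.2],[0,0,0,0,0,0,0.2]],
  ],
)

```text
time: 21.75
tool_pos: [555.2, 180.2, 6.0]
tcp_rot: [179.6, -0.0, 87.3]
ft_force: [1.0, -3.7, 13.5]
finger_gap: 51.3
grip_force: 6.5
```

Request:
arm_command(
  targets=[
    [[0,0,-0.002,0,0,0,0.2],[0,0,0,0,0,0,0.2]],
  ],
)

```text
time: 22.0
tool_pos: [556.8, 180.2, 5.8]
tcp_rot: [179.5, -0.0, 87.3]
ft_force: [-1.4, -6.1, 20.5]
finger_gap: 50.9
grip_force: 10.7
```

Request:
arm_command(
  targets=[
    [[0,0,0.03,0,0,0,0.2],[0,0,0.05,0,0,0,0.2],[-0.02,-0.05,0,0,0,0,0.2],[-0.03,-0.05,0,0,0,0,0.2],[-0.03,-0.05,0,0,0,0,0.2],[-0.03,-0.05,0,0,0,0,0.2],[0,-0.05,0,0,0,0,0.2],[0,0,0,0,0,0,0.2]],
  ],
)

```text
time: 23.0
tool_pos: [441.7, -72.6, 81.5]
tcp_rot: [179.9, 0.1, 87.0]
ft_force: [-0.4, 0.5, 0.6]
finger_gap: 51.3
grip_force: 0.0
```

```bash
python3 - <<'E'
from h import *
s=status.sense(); print(s["tool_pos"],s["tcp_rot"],s["finger_gap"])
a=viewer.snapshot("top"); b=viewer.snapshot("scene"); C={}
for n,im,(x0,y0,x1,y1) in(("top",a,(205,205,300,262)),("scene",b,(165,250,275,340))):
    bl,l=blobs(im[y0:y1,x0:x1].copy(),(10,120,180),(20,255,255),amin=60)
    for c,st in bl: print(n,(c+(x0,y0)).round(1),st,on(n,c+(x0,y0),30).round(1)); C[n]=c+(x0,y0)
    m=(l>0).astype(np.uint8); q=cv2.minAreaRect(np.argwhere(m>0)[:,::-1].astype(np.float32)); bx=cv2.boxPoints(q)+(x0,y0)
    print([on(n,p,30).round(0)[:2] for p in bx])
print(tri(C["top"],C["scene"]))
o=np.zeros((480,800,3),np.uint8)
o[:,:400]=cv2.resize(a[190:280,200:275,::-1],(400,480),interpolation=cv2.INTER_CUBIC)
o[:,400:]=cv2.resize(a[245:335,395:510,::-1],(400,480),interpolation=cv2.INTER_CUBIC)
cv2.imwrite("pics/c7.png",o)
E
```

```text
[441.70434193 -72.55185307  81.46607953] [1.79943061e+02 5.41605748e-02 8.70426334e+01] 51.26301563281125
top [241.6 230.3] [ 26  17  22  18 321] [565.3 176.4  30. ]
[array([620., 267.]), array([620.,  37.]), array([491.,  36.]), array([491., 264.])]
scene [213.1 293.8] [ 33  31  31  26 441] [562.1 178.8  30. ]
[array([701., 239.]), array([748., 127.]), array([445.,  97.]), array([419., 198.])]
(array([566.0877704 , 177.46868447,  24.04320589]), np.float64(0.17413060350987508))
```

View pics/c7.png

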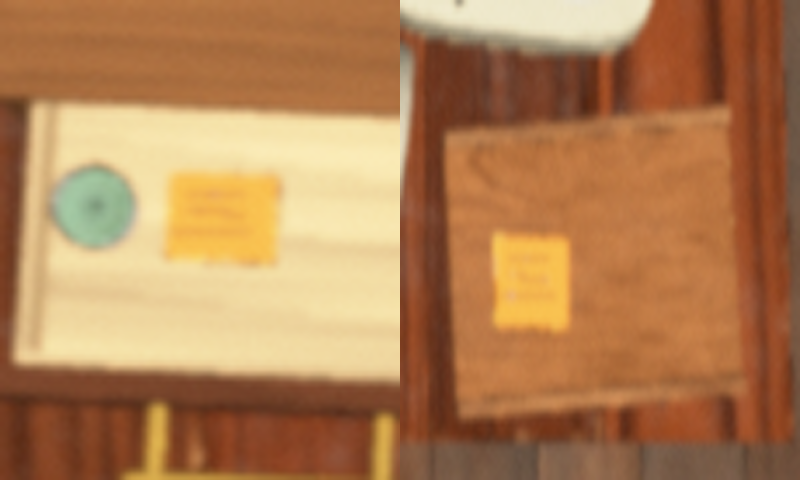

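The drawer has slid in by about 13 mm. I'll push it back to its stop from inside, with shut fingers against the front panel's inner face.

Request:
arm_command(
  targets=[
    [[0.021,0.046,0,0,0,0,-0.8],[0.021,0.046,0,0,0,0,-1],[0.021,0.046,0,0,0,0,-1],[0.021,0.046,0,0,0,0,-1],[0,0,0,0,0,0,-1],[0,0,-0.025,0,0,0,-1],[0,0,-0.025,0,0,0,-1],[0,0,-0.018,0,0,0,-1],[0,0,0,0,0,0,-1]],
  ],
)

```text
time: 24.22
tool_pos: [524.0, 114.4, 11.4]
tcp_rot: [-179.8, 0.0, 87.3]
ft_force: [-0.6, -0.2, 0.2]
finger_gap: -0.1
grip_force: 0.0
```

Request:
arm_command(
  targets=[
    [[-0.006,0,0,0,0,0,-1],[-0.006,0,0,0,0,0,-1],[-0.006,0,0,0,0,0,-1],[-0.005,0,0,0,0,0,-1],[-0.003,0,0,0,0,0,-1],[0,0,0,0,0,0,-1]],
  ],
)

```text
time: 24.98
tool_pos: [499.6, 114.4, 13.2]
tcp_rot: [-180.0, 0.0, 87.3]
ft_force: [-0.5, -0.3, -0.8]
finger_gap: -0.1
grip_force: 0.0
```

Request:
arm_command(
  targets=[
    [[-0.003,0,0,0,0,0,-1],[-0.003,0,0,0,0,0,-1],[-0.003,0,0,0,0,0,-1],[0,0,0,0,0,0,-1]],
  ],
)

```text
time: 25.48
tool_pos: [495.9, 114.3, 14.5]
tcp_rot: [179.4, -0.1, 87.3]
ft_force: [23.3, -0.1, -15.0]
finger_gap: 0.2
grip_force: 10.9
```

```bash
cat >> h.py <<'E'
def bar():  # brass bar in the top view -> x of its axis at its visible pixels
    im=viewer.snapshot("top"); hsv=cv2.cvtColor(im,cv2.COLOR_RGB2HSV)
    m=cv2.inRange(hsv,(18,120,130),(28,255,255)); m[:262]=0; m[300:]=0; m[:,:218]=0; m[:,283:]=0
    p=np.argwhere(m); v=np.median([p[p[:,1]==c,0].max() for c in np.unique(p[:,1])]); c=p[:,1].mean()
    return on("top",(c,v-2),39)[:2].round(1), len(p)
E
python3 - <<'E'
from h import *
print(bar())
E
```

```text
(array([430.2, 169.6]), 218)
```

Request:
arm_command(
  targets=[
    [[0.008,0,0,0,0,0,-1],[0.008,0,0,0,0,0,-1],[0,0,0.03,0,0,0,-1],[0,0,0.04,0,0,0,0.3],[0.016,0.022,0,0,0,0,0.3],[0.016,0.022,0,0,0,0,0.3],[0.016,0.021,0,0,0,0,0.3],[0,0,0,0,0,0,0.3]],
  ],
)

```text
time: 26.52
tool_pos: [555.2, 180.5, 82.8]
tcp_rot: [-180.0, -0.0, 87.4]
ft_force: [-0.9, -0.8, -0.0]
finger_gap: 55.2
grip_force: 0.0
```

```bash
python3 - <<'E'
from h import *
print(status.sense()["tool_pos"],bar())
im=viewer.snapshot("scene"); x0,y0,x1,y1=165,250,275,340
bl,l=blobs(im[y0:y1,x0:x1].copy(),(10,120,180),(20,255,255),amin=60)
for c,st in bl: print((c+(x0,y0)).round(1),st,on("scene",c+(x0,y0),30).round(1))
E
```

```text
[555.21678685 180.51938946  82.84192427] (array([427.9, 148.6]), 199)
[216.1 298.2] [ 36  36  31  26 457] [549.8 179.1  30. ]
```

Request:
arm_command(
  targets=[
    [[-0.003,-0.002,-0.03,0,0,0,0.3],[0,0,-0.025,0,0,0,0.3],[0,0,-0.015,0,0,0,0.3],[0,0,-0.006,0,0,0,0.3],[0,0,-0.004,0,0,0,0.3],[0,0,0,0,0,0,0.3]],
  ],
)

```text
time: 27.38
tool_pos: [552.3, 177.4, 3.7]
tcp_rot: [180.0, -0.0, 87.3]
ft_force: [0.1, -0.3, -0.1]
finger_gap: 55.6
grip_force: 0.0
```

Request:
arm_command(
  targets=[
    [[0,0,-0.001,0,0,0,0.3],[0,0,-0.001,0,0,0,0.3],[0,0,0,0,0,0,0.3]],
  ],
)

```text
time: 27.75
tool_pos: [551.9, 177.4, 1.3]
tcp_rot: [180.0, -0.0, 87.3]
ft_force: [0.7, 0.1, -0.1]
finger_gap: 55.5
grip_force: 0.0
```

Below the pad's top with no contact, so close.

Request:
arm_command(
  targets=[
    [[0,0,0,0,0,0,-0.2],[0,0,0,0,0,0,-0.2],[0,0,0,0,0,0,-0.2]],
  ],
)

```text
time: 28.12
tool_pos: [552.2, 177.5, 1.5]
tcp_rot: [180.0, -0.0, 87.3]
ft_force: [-0.7, -0.2, 2.2]
finger_gap: 38.7
grip_force: 30.5
```

Request:
arm_command(
  targets=[
    [[0,0,0.01,0,0,0,-0.2],[0,0,0.04,0,0,0,-0.2],[0,0,0.05,0,0,0,-0.2],[0,0,0.03,0,0,0,-0.2],[-0.037,-0.045,0,0,0,0,-0.2],[-0.037,-0.045,0,0,0,0,-0.2],[-0.037,-0.045,0,0,0,0,-0.2],[-0.036,-0.045,0,0,0,0,-0.2],[0,-0.05,0,0,0,0,-0.2],[0,-0.05,0,0,0,0,-0.2]],
  ],
)

```text
time: 29.38
tool_pos: [404.5, -104.0, 132.1]
tcp_rot: [179.9, 0.0, 87.3]
ft_force: [0.5, 0.4, 0.9]
finger_gap: 39.0
grip_force: 30.4
```

Request:
arm_command(
  targets=[
    [[0,-0.05,0,0,0,0,-0.2],[0,-0.05,0,0,0,0,-0.2],[0,-0.05,0,0,0,0,-0.2],[0,-0.05,0,0,0,0,-0.2],[0,-0.05,0,0,0,0,-0.2],[0,-0.02,0,0,0,0,-0.2],[0,0,-0.04,0,0,0,-0.2],[0,0,-0.04,0,0,0,-0.2],[0,0,-0.04,0,0,0,-0.2],[0,0,0,0,0,0,-0.2]],
  ],
)

```text
time: 30.62
tool_pos: [402.6, -369.2, 7.9]
tcp_rot: [-179.7, -0.3, 87.3]
ft_force: [0.9, 0.3, 0.3]
finger_gap: 39.1
grip_force: 30.5
```

Request:
arm_command(
  targets=[
    [[0,0,-0.01,0,0,0,-0.2],[0,0,-0.007,0,0,0,-0.2],[0,0,0,0,0,0,-0.2]],
  ],
)

```text
time: 31.0
tool_pos: [405.1, -372.8, -5.3]
tcp_rot: [180.0, 0.0, 87.3]
ft_force: [0.4, 0.1, -0.5]
finger_gap: 39.0
grip_force: 30.5
```

Request:
arm_command(
  targets=[
    [[0,0,-0.004,0,0,0,-0.2],[0,0,-0.003,0,0,0,-0.2],[0,0,0,0,0,0,-0.2],[0,0,0,0,0,0,0.15],[0,0,0,0,0,0,0.15],[0,0,0.03,0,0,0,0.15],[0,0,0.05,0,0,0,0.15],[0,0,0.04,0,0,0,0.15],[0,0.04,0,0,0,-0.175,0.15],[0,0.04,0,0,0,-0.175,0.15]],
  ],
)

```text
time: 32.25
tool_pos: [405.1, -292.3, 108.0]
tcp_rot: [179.9, 0.0, 66.9]
ft_force: [1.5, 0.7, 0.1]
finger_gap: 49.4
grip_force: 0.0
```

Request:
arm_command(
  targets=[
    [[0,0.02,0,0,0,-0.175,0.3],[0,0.02,0,0,0,-0.175,0.3],[0,0.02,0,0,0,-0.175,0.3],[0,0.02,0,0,0,-0.175,0.3],[0,0.02,0,0,0,-0.175,0.3],[0,0.02,0,0,0,-0.175,0.3],[0,0.02,0,0,0,-0.171,0.3],[0,0,0,0,0,0,0.3]],
  ],
)

```text
time: 33.25
tool_pos: [404.8, -151.7, 107.1]
tcp_rot: [-180.0, 0.0, -2.6]
ft_force: [-0.1, 0.3, -0.0]
finger_gap: 55.7
grip_force: 0.0
```

```bash
cat >> h.py <<'E'
def find(tol=4):
    I={n:viewer.snapshot(n) for n in("top","scene")}; L={n:lights(I[n],n) for n in I}
    for n in I: cv2.imwrite(f"pics/last_{n}.png",I[n][:,:,::-1])
    for a in L["top"]:
        for b in L["scene"]:
            P,e=tri(a,b)
            if e<tol and -8<P[2]<45 and 380<P[0]<680: print("light",a.round(1),P.round(1),round(float(e),1))
    for a in L["top"]: print("top",on("top",a,9).round(1)[:2], end=" ")
    for a in L["scene"]: print("sc",on("scene",a,9).round(1)[:2],end=" ")
    print("\nbar",bar(),status.sense()["tool_pos"].round(1),status.sense()["tcp_rot"].round(1))
E
python3 - <<'E'
from h import *
find()
im=cv2.imread("pics/last_top.png"); cv2.imwrite("pics/c8.png",cv2.resize(im[180:330,180:510],None,fx=2.4,fy=2.4))
E
```

```text
light [357.2 203.2] [ 635.3 -105.8    8.9] 0.2
light [216.9 233.7] [556.9 236.   31.6] 0.2
light [339. 236.] [553.4 -60.7   9.2] 0.3
light [361.2 264.5] [ 483.1 -114.7    9. ] 0.1
light [345.  283.9] [436.2 -74.9   8.4] 0.3
top [979.6 441.7] top [ 964.4 -256.6] top [ 695.9 -103.2] top [ 635.2 -105.8] top [559.7 240.8] top [553.5 -60.6] top [ 483.2 -114.7] top [436.1 -75. ] top [ -9.9 584.2] sc [ 1159.8 -1069.4] sc [  932.9 -1228.5] sc [  813.1 -1122.7] sc [1429.4 -167.5] sc [  736.1 -1082.7] sc [ 919.4 -160.3] sc [ 712.4 -102.9] sc [ 635.3 -105.6] sc [553.4 -60.9] sc [ 483.1 -114.8] sc [ 425.5 -147.7] sc [435.9 -74.5] sc [572.  232.7] 
bar (array([430.2, 155.4]), 300) [ 404.9 -153.1  107.3] [180.   -0.   -2.5]
```

View pics/c8.png

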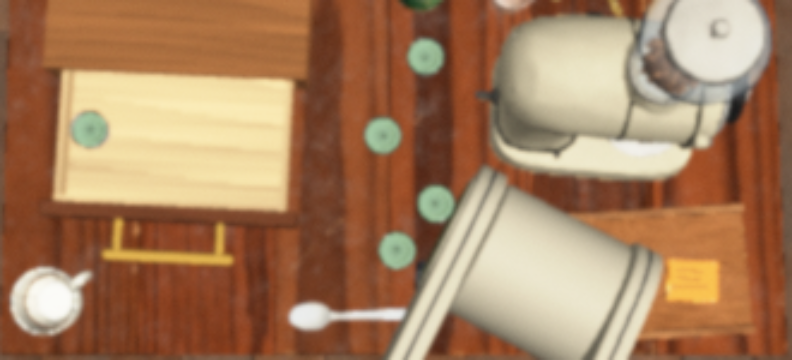

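Both pads lie on the tray or were just placed there, the drawer stands at its stop, and no light has moved. Next, the first light at (425,-147.6).

Request:
arm_command(
  targets=[
    [[0.01,0.003,-0.03,0,0,0,0.3],[0.01,0.002,-0.03,0,0,0,0.3],[0,0,-0.03,0,0,0,0.3],[0,0,-0.02,0,0,0,0.3],[0,0,-0.01,0,0,0,0.3],[0,0,-0.005,0,0,0,0.3],[0,0,0,0,0,0,0.3]],
  ],
)

```text
time: 34.28
tool_pos: [425.2, -148.0, -17.4]
tcp_rot: [180.0, -0.0, -2.7]
ft_force: [0.7, -1.2, 0.8]
finger_gap: 55.1
grip_force: 0.0
```

Request:
arm_command(
  targets=[
    [[0,0,-0.001,0,0,0,0.1],[0,0,0,0,0,0,-0.3],[0,0,0,0,0,0,-0.3],[0,0,0,0,0,0,-0.3]],
  ],
)

```text
time: 34.78
tool_pos: [425.5, -148.0, -17.9]
tcp_rot: [180.0, -0.1, -2.7]
ft_force: [-2.1, -0.1, 6.4]
finger_gap: 35.9
grip_force: 29.9
```

Request:
arm_command(
  targets=[
    [[0,0,0.02,0,0,0,-0.3],[0,0,0.05,0,0,0,-0.3],[0,0,0.058,0,0,0,-0.3],[0.0195,0.0413,0,0,0,0,-0.3],[0.0195,0.0413,0,0,0,0,-0.3],[0.0195,0.0413,0,0,0,0,-0.3],[0.0195,0.0413,0,0,0,0,-0.3],[0.0195,0.0413,0,0,0,0,-0.3],[0.0195,0.0413,0,0,0,0,-0.3],[0.0195,0.0413,0,0,0,0,-0.3]],
  ],
)

```text
time: 36.02
tool_pos: [561.9, 143.0, 109.3]
tcp_rot: [-180.0, -0.0, -2.7]
ft_force: [0.5, 0.5, 0.9]
finger_gap: 36.3
grip_force: 30.3
```

Request:
arm_command(
  targets=[
    [[0.0195,0.0413,0,0,0,0,-0.3],[0,0,0,0,0,0,-0.3],[0,0,-0.03,0,0,0,-0.3],[0,0,-0.03,0,0,0,-0.3],[0,0,-0.02,0,0,0,-0.3],[0,0,-0.012,0,0,0,-0.3],[0,0,0,0,0,0,-0.3]],
  ],
)

```text
time: 36.9
tool_pos: [580.4, 182.4, 16.6]
tcp_rot: [180.0, 0.1, -2.7]
ft_force: [-0.9, -1.4, -0.5]
finger_gap: 35.9
grip_force: 30.3
```

Request:
arm_command(
  targets=[
    [[0,0,-0.007,0,0,0,-0.3],[0,0,-0.004,0,0,0,-0.3],[0,0,0,0,0,0,-0.3]],
  ],
)

```text
time: 37.28
tool_pos: [580.8, 182.8, 6.1]
tcp_rot: [180.0, 0.0, -2.7]
ft_force: [-0.3, 0.3, -0.3]
finger_gap: 35.6
grip_force: 30.3
```

Request:
arm_command(
  targets=[
    [[0,0,-0.001,0,0,0,-0.3],[0,0,0,0,0,0,-0.3],[0,0,0,0,0,0,0.1],[0,0,0,0,0,0,0.1],[0,0,0.03,0,0,0,0.1],[0,0,0.04,0,0,0,0.1],[0,0,0.04,0,0,0,0.1]],
  ],
)

```text
time: 38.15
tool_pos: [580.6, 182.7, 116.2]
tcp_rot: [180.0, 0.0, -2.7]
ft_force: [0.3, -0.4, -0.1]
finger_gap: 46.8
grip_force: 0.0
```

Request:
arm_command(
  targets=[
    [[-0.0241,-0.043,0,0,0,0,0.3],[-0.0241,-0.043,0,0,0,0,0.3],[-0.0241,-0.043,0,0,0,0,0.3],[-0.0241,-0.043,0,0,0,0,0.3],[-0.0241,-0.043,0,0,0,0,0.3],[-0.0241,-0.043,0,0,0,0,0.3],[0,0,0,0,0,0,0.3]],
  ],
)

```text
time: 39.02
tool_pos: [435.1, -77.6, 115.4]
tcp_rot: [180.0, -0.0, -2.9]
ft_force: [0.6, 0.5, 0.6]
finger_gap: 55.6
grip_force: 0.0
```

```bash
python3 - <<'E'
from h import *
find()
E
```

```text
light [357.2 203.2] [ 635.5 -105.8    7.9] 0.2
light [238.9 223.8] [581.1 182.9  31.4] 0.1
light [216.9 233.7] [557.  236.1  31.2] 0.1
light [339.6 234.9] [556.5 -62.6   4.7] 0.8
top [979.9 441.9] top [ 963.8 -256.7] top [ 695.1 -106.3] top [ 635.2 -105.8] top [584.2 186.6] top [559.7 240.7] top [556.2 -62.2] top [ -8.2 584.4] sc [ 1157.6 -1068.2] sc [  933.3 -1228.5] sc [  808.  -1113.9] sc [  843.2 -1051.7] sc [  736.6 -1083.9] sc [ 914.9 -154.5] sc [ 712.4 -103. ] sc [ 634.7 -105.1] sc [553.4 -60.8] sc [ 483.3 -114.6] sc [435.9 -74.8] sc [596.7 178.2] sc [571.9 232.8] 
bar (array([430.2, 155.1]), 299) [436.7 -74.9 115.4] [-180.    -0.    -2.7]
```

Request:
arm_command(
  targets=[
    [[0,0,-0.04,0,0,0,0.3],[0,0,-0.04,0,0,0,0.3],[0,0,-0.03,0,0,0,0.3],[0,0,-0.015,0,0,0,0.3],[0,0,-0.007,0,0,0,0.3],[0,0,0,0,0,0,0.3]],
  ],
)

```text
time: 39.92
tool_pos: [436.8, -75.0, -16.4]
tcp_rot: [180.0, -0.0, -2.7]
ft_force: [0.3, -0.5, 0.9]
finger_gap: 55.5
grip_force: 0.0
```

Request:
arm_command(
  targets=[
    [[0,0,-0.001,0,0,0,0.1],[0,0,0,0,0,0,-0.3],[0,0,0,0,0,0,-0.3],[0,0,0,0,0,0,-0.3]],
  ],
)

```text
time: 40.42
tool_pos: [437.3, -75.5, -16.6]
tcp_rot: [180.0, -0.1, -2.7]
ft_force: [-0.6, 0.5, 5.9]
finger_gap: 35.4
grip_force: 29.8
```

Request:
arm_command(
  targets=[
    [[0,0,0.02,0,0,0,-0.3],[0,0,0.05,0,0,0,-0.3],[0,0,0.058,0,0,0,-0.3],[0.0282,0.0372,0,0,0,0,-0.3],[0.0282,0.0372,0,0,0,0,-0.3],[0.0282,0.0372,0,0,0,0,-0.3],[0.0282,0.0372,0,0,0,0,-0.3],[0.0282,0.0372,0,0,0,0,-0.3],[0,0,0,0,0,0,-0.3],[0,0,0,0,0,0,-0.3]],
  ],
)

```text
time: 41.68
tool_pos: [576.9, 110.6, 110.0]
tcp_rot: [180.0, 0.0, -2.7]
ft_force: [0.0, -0.3, 0.0]
finger_gap: 35.4
grip_force: 30.3
```

Request:
arm_command(
  targets=[
    [[0,0,-0.03,0,0,0,-0.3],[0,0,-0.03,0,0,0,-0.3],[0,0,-0.02,0,0,0,-0.3],[0,0,-0.012,0,0,0,-0.3],[0,0,-0.008,0,0,0,-0.3],[0,0,-0.003,0,0,0,-0.3],[0,0,0,0,0,0,-0.3]],
  ],
)

```text
time: 42.55
tool_pos: [577.7, 110.9, 7.7]
tcp_rot: [-180.0, -0.0, -2.7]
ft_force: [0.4, 0.5, 0.3]
finger_gap: 35.3
grip_force: 30.3
```

Request:
arm_command(
  targets=[
    [[0,0,-0.001,0,0,0,-0.3],[0,0,-0.001,0,0,0,-0.3],[0,0,0,0,0,0,-0.3],[0,0,0,0,0,0,0.1],[0,0,0,0,0,0,0.1],[0,0,0.03,0,0,0,0.1],[0,0,0.04,0,0,0,0.1],[0,0,0.04,0,0,0,0.1],[-0.0189,-0.0451,0,0,0,0,0.3],[-0.0189,-0.0451,0,0,0,0,0.3]],
  ],
)

```text
time: 43.8
tool_pos: [539.6, 19.9, 116.1]
tcp_rot: [180.0, -0.1, -2.6]
ft_force: [0.1, -0.9, -0.6]
finger_gap: 55.5
grip_force: 0.0
```

Request:
arm_command(
  targets=[
    [[-0.0189,-0.0451,0,0,0,0,0.3],[-0.0189,-0.0451,0,0,0,0,0.3],[-0.0189,-0.0451,0,0,0,0,0.3],[0,0,0,0,0,0,0.3],[0,0,0,0,0,0,0.3]],
  ],
)

```text
time: 44.42
tool_pos: [482.9, -114.6, 115.3]
tcp_rot: [-180.0, -0.0, -2.8]
ft_force: [0.2, -0.1, 0.4]
finger_gap: 55.4
grip_force: 0.0
```

```bash
python3 - <<'E'
from h import *
find()
E
```

```text
light [358.3 200.7] [ 642.8 -109.9   -1.4] 1.3
light [238.9 223.8] [581.  183.   31.3] 0.2
light [268.5 225.6] [576.5 110.9  30.8] 0.3
light [216.9 233.7] [557.  236.   31.4] 0.1
light [321.2 232.9] [561.  -16.9   9.5] 0.4
top [979.9 442.2] top [ 963.4 -256.7] top [ 694.9 -106.7] top [ 641.4 -108.8] top [584.2 186.8] top [579.5 113.4] top [559.7 240.7] top [561.1 -16.7] top [ -9.8 585.1] sc [ 1163.1 -1073.8] sc [  933.3 -1228.5] sc [  819.4 -1131.9] sc [  845.5 -1057.9] sc [ 920.6 -162. ] sc [ 712.4 -103. ] sc [ 634.6 -104.8] sc [561.2 -17.2] sc [ 483.2 -114.6] sc [591.6 104.4] sc [596.7 178.3] sc [572.1 232.7] 
bar (array([430.2, 154.7]), 297) [ 483.1 -113.7  115.2] [-180.    -0.    -2.6]
```

The light at (553,-61) was knocked to (561,-17). I'll check how close the wrist is to the grinder here.

```bash
python3 - <<'E'
from h import *
a=cv2.imread("pics/last_top.png");b=cv2.imread("pics/last_scene.png")
o=np.zeros((480,800,3),np.uint8)
o[:,:400]=cv2.resize(a[150:342,320:480],(400,480)); o[:,400:]=cv2.resize(b[0:288,220:460],(400,480))
cv2.imwrite("pics/c10.png",o)
E
```

```text
(no output)
```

View pics/c10.png

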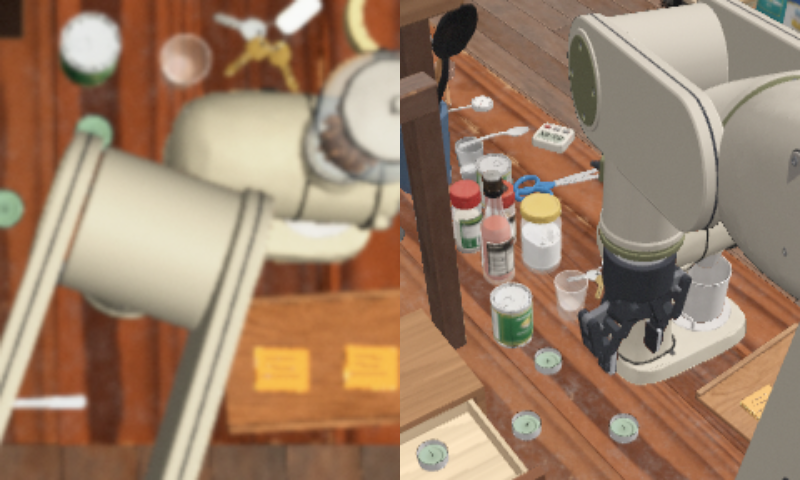

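Request:
arm_command(
  targets=[
    [[0,-0.001,-0.02,0,0,0,0.3],[0,0,-0.02,0,0,0,0.3],[0,0,-0.015,0,0,0,0.3],[0,0,0,0,0,0,0.3]],
  ],
)

```text
time: 45.08
tool_pos: [481.8, -114.8, 58.8]
tcp_rot: [-180.0, 0.2, -2.6]
ft_force: [0.2, -0.2, -0.1]
finger_gap: 55.5
grip_force: 0.0
```

Request:
arm_command(
  targets=[
    [[0,0,-0.015,0,0,0,0.3],[0,0,-0.015,0,0,0,0.3],[0,0,0,0,0,0,0.3]],
  ],
)

```text
time: 45.45
tool_pos: [481.3, -115.2, 28.4]
tcp_rot: [-179.9, 0.2, -2.7]
ft_force: [-0.2, 0.7, 0.6]
finger_gap: 55.6
grip_force: 0.0
```

```bash
python3 - <<'E'
from h import *
s=status.sense(); print(s["tool_pos"],s["tcp_rot"],s["joint_efforts"].round(1),s["joint_pos"].round(1))
E
```

```text
[ 481.33971292 -115.21875999   28.38179095] [-1.79947103e+02  1.72976758e-01 -2.70745295e+00] [ -0.  -45.2 -44.3   0.   -0.4   0. ] [-19.4   1.3 111.7   0.   67.1  73.3]
```

Request:
arm_command(
  targets=[
    [[0,0,-0.015,0,0,0,0.3],[0,0,-0.015,0,0,0,0.3],[0,0,-0.01,0,0,0,0.3],[0,0,-0.006,0,0,0,0.3],[0,0,0,0,0,0,0.3]],
  ],
)

```text
time: 46.08
tool_pos: [482.4, -115.6, -16.4]
tcp_rot: [-180.0, 0.1, -2.7]
ft_force: [0.4, -0.3, 0.5]
finger_gap: 55.5
grip_force: 0.0
```

Request:
arm_command(
  targets=[
    [[0,0,0,0,0,0,0.1],[0,0,0,0,0,0,-0.3],[0,0,0,0,0,0,-0.3],[0,0,0,0,0,0,-0.3]],
  ],
)

```text
time: 46.58
tool_pos: [483.4, -115.9, -15.0]
tcp_rot: [180.0, -0.1, -2.7]
ft_force: [-1.1, 1.2, 5.4]
finger_gap: 35.5
grip_force: 30.0
```

Request:
arm_command(
  targets=[
    [[0,0,0.02,0,0,0,-0.3],[0,0,0.05,0,0,0,-0.3],[0,0,0.055,0,0,0,-0.3],[0.005,0.043,0,0,0,0,-0.3],[0.005,0.043,0,0,0,0,-0.3],[0.005,0.043,0,0,0,0,-0.3],[0.005,0.043,0,0,0,0,-0.3],[0.005,0.043,0,0,0,0,-0.3],[0.005,0.043,0,0,0,0,-0.3],[0.005,0.043,0,0,0,0,-0.3]],
  ],
)

```text
time: 47.82
tool_pos: [517.8, 186.7, 109.2]
tcp_rot: [180.0, -0.0, -2.7]
ft_force: [1.2, 0.5, 0.7]
finger_gap: 35.7
grip_force: 30.2
```

Request:
arm_command(
  targets=[
    [[0,0,0,0,0,0,-0.3],[0,0,-0.03,0,0,0,-0.3],[0,0,-0.03,0,0,0,-0.3],[0,0,-0.02,0,0,0,-0.3],[0,0,-0.012,0,0,0,-0.3],[0,0,-0.006,0,0,0,-0.3],[0,0,0,0,0,0,-0.3]],
  ],
)

```text
time: 48.7
tool_pos: [517.9, 185.1, 11.4]
tcp_rot: [180.0, -0.0, -2.7]
ft_force: [-0.2, -1.0, -0.2]
finger_gap: 35.7
grip_force: 30.2
```

Request:
arm_command(
  targets=[
    [[0,0,-0.002,0,0,0,-0.3],[0,0,-0.002,0,0,0,-0.3],[0,0,0,0,0,0,-0.3],[0,0,0,0,0,0,0.1],[0,0,0,0,0,0,0.1],[0,0,0.03,0,0,0,0.1],[0,0,0.04,0,0,0,0.1],[0,0,0.04,0,0,0,0.1],[0.0086,-0.0405,0,0,0,0,0.15],[0.0086,-0.0405,0,0,0,0,0.15]],
  ],
)

```text
time: 49.95
tool_pos: [535.7, 103.8, 118.3]
tcp_rot: [-180.0, -0.1, -2.6]
ft_force: [0.7, -0.0, -0.0]
finger_gap: 48.9
grip_force: 0.0
```

Request:
arm_command(
  targets=[
    [[0.0086,-0.0405,0,0,0,0,0.15],[0.0086,-0.0405,0,0,0,0,0.15],[0.0086,-0.0405,0,0,0,0,0.15],[0,0,0,0,0,0,0.15],[0,0,0,0,0,0,0.15]],
  ],
)

```text
time: 50.58
tool_pos: [560.6, -16.9, 117.1]
tcp_rot: [-180.0, 0.0, -2.7]
ft_force: [0.6, 0.8, -0.3]
finger_gap: 49.2
grip_force: 0.0
```

```bash
python3 - <<'E'
from h import *
find()
E
```

```text
light [238.9 223.8] [581.1 182.9  31.1] 0.0
light [216.9 233.7] [557.  236.   31.2] 0.0
light [237.4 249.6] [518.1 185.7  30.9] 0.1
top [979.9 441.6] top [ 963.9 -256.6] top [ 634.5 -116.6] top [584.2 186.6] top [581.7 124.4] top [559.7 240.6] top [550.7 -17.9] top [520.  189.4] top [ -7.7 584.3] sc [ 1158.2 -1067.9] sc [  933.1 -1228.6] sc [  857.2 -1178. ] sc [1412.5 -166.6] sc [ 914.5 -154.1] sc [ 700.9 -107.8] sc [ 634.7 -105.1] sc [561.2 -17.3] sc [591.6 104.4] sc [596.6 178.3] sc [572.  232.8] sc [531.9 181.3] 
bar (array([430.2, 184.5]), 172) [560.6 -16.1 117.1] [-180.     0.    -2.6]
```

Request:
arm_command(
  targets=[
    [[0.0005,-0.001,-0.04,0,0,0,0.15],[0,0,-0.04,0,0,0,0.15],[0,0,-0.03,0,0,0,0.15],[0,0,-0.015,0,0,0,0.15],[0,0,-0.008,0,0,0,0.15],[0,0,0,0,0,0,0.15]],
  ],
)

```text
time: 51.48
tool_pos: [561.6, -18.0, -15.4]
tcp_rot: [180.0, -0.0, -2.7]
ft_force: [0.8, 0.6, -0.3]
finger_gap: 49.2
grip_force: 0.0
```

Request:
arm_command(
  targets=[
    [[0,0,-0.001,0,0,0,0.1],[0,0,0,0,0,0,-0.3],[0,0,0,0,0,0,-0.3],[0,0,0,0,0,0,-0.3]],
  ],
)

```text
time: 51.98
tool_pos: [562.3, -18.4, -15.5]
tcp_rot: [180.0, -0.1, -2.7]
ft_force: [-1.3, -0.0, 6.7]
finger_gap: 35.5
grip_force: 30.0
```

Request:
arm_command(
  targets=[
    [[0,0,0.02,0,0,0,-0.3],[0,0,0.05,0,0,0,-0.3],[0,0,0.055,0,0,0,-0.3],[-0.0157,0.044,0,0,0,0,-0.3],[-0.0157,0.044,0,0,0,0,-0.3],[-0.0157,0.044,0,0,0,0,-0.3],[0,0,0,0,0,0,-0.3],[0,0,0,0,0,0,-0.3]],
  ],
)

```text
time: 52.98
tool_pos: [514.6, 113.6, 109.2]
tcp_rot: [180.0, -0.1, -2.7]
ft_force: [0.1, 0.4, -0.3]
finger_gap: 35.7
grip_force: 30.2
```

Request:
arm_command(
  targets=[
    [[0,0,-0.03,0,0,0,-0.3],[0,0,-0.03,0,0,0,-0.3],[0,0,-0.02,0,0,0,-0.3],[0,0,-0.012,0,0,0,-0.3],[0,0,-0.006,0,0,0,-0.3],[0,0,-0.003,0,0,0,-0.3],[0,0,0,0,0,0,-0.3]],
  ],
)

```text
time: 53.85
tool_pos: [514.6, 113.8, 7.7]
tcp_rot: [-180.0, -0.0, -2.7]
ft_force: [-0.6, -0.6, 0.8]
finger_gap: 35.1
grip_force: 30.2
```

Request:
arm_command(
  targets=[
    [[0,0,-0.0005,0,0,0,-0.3],[0,0,0,0,0,0,0.1],[0,0,0,0,0,0,0.1],[0,0,0.03,0,0,0,0.1],[0,0,0.04,0,0,0,0.1],[0,0,0.04,0,0,0,0],[-0.043,0.0125,0,0,0,0,-1],[-0.043,0.0125,0,0,0,0,-1],[-0.043,0.0125,0,0,0,0,-1],[0,0,0,0,0,0,-1]],
  ],
)

```text
time: 55.1
tool_pos: [382.8, 151.9, 116.3]
tcp_rot: [-180.0, 0.0, -2.6]
ft_force: [0.2, -0.3, 0.3]
finger_gap: 0.1
grip_force: 0.0
```

```bash
python3 - <<'E'
from h import *
find()
a=cv2.imread("pics/last_top.png");b=cv2.imread("pics/last_scene.png")
o=np.zeros((480,800,3),np.uint8)
o[:,:400]=cv2.resize(a[150:330,190:340],(400,480)); o[:,400:]=cv2.resize(b[180:360,150:300],(400,480))
cv2.imwrite("pics/c11.png",o)
E
```

```text
light [238.9 223.8] [581.2 183.   31.2] 0.0
light [216.9 233.7] [556.8 236.   31.4] 0.3
light [237.4 249.6] [518.1 185.7  30.8] 0.0
top [979.5 442.1] top [ 963.8 -256.5] top [ 696.  -103.3] top [ 635.2 -105.9] top [584.3 186.7] top [579.4 113.5] top [559.6 240.8] top [520.  189.4] top [515.4 117.1] top [ -8.8 586. ] sc [ 1159.8 -1069.3] sc [  933.1 -1228.6] sc [  808.8 -1114.8] sc [  843.4 -1052.4] sc [1433.9 -168. ] sc [  736.6 -1083.9] sc [594.2 112.3] sc [596.8 178.4] sc [571.9 232.6] sc [531.8 181.3] 
bar (array([427.9, 118.1]), 148) [386.1 151.3 117.3] [-1.8e+02 -1.0e-01 -2.7e+00]
```

View pics/c11.png

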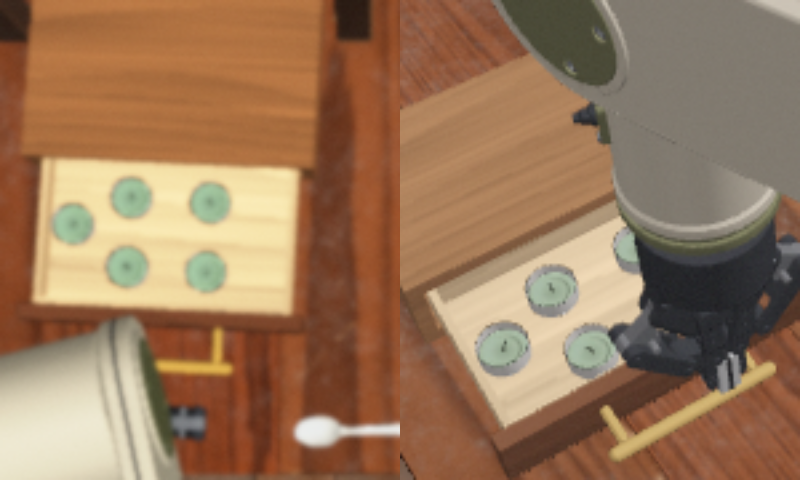

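Request:
arm_command(
  targets=[
    [[0,0,-0.04,0,0,0,-1],[0,0,-0.04,0,0,0,-1],[0,0,-0.025,0,0,0,-1],[0,0,-0.01,0,0,0,-1],[0.008,0,0,0,0,0,-1],[0.006,0,0,0,0,0,-1],[0.004,0,0,0,0,0,-1],[0.004,0,0,0,0,0,-1],[0.006,0,0,0,0,0,-1],[0.008,0,0,0,0,0,-1]],
  ],
)

```text
time: 56.5
tool_pos: [421.3, 151.2, 1.6]
tcp_rot: [180.0, 0.0, -2.7]
ft_force: [-0.6, -1.1, 0.4]
finger_gap: 0.1
grip_force: 0.6
```

```bash
python3 - <<'E'
from h import *
s=status.sense(); print(s["tool_pos"],s["ft_force"]); print(bar())
E
```

```text
[421.26231158 151.19890959   1.63742857] [-0.568658   -1.07470685  0.39151532]
(array([437.4, 105.3]), 86)
```

Request:
arm_command(
  targets=[
    [[0.01,-0.0005,0,0,0,0,-1],[0.011,-0.0005,0,0,0,0,-1],[0.011,-0.0005,0,0,0,0,-1],[0.011,-0.0005,0,0,0,0,-1],[0.011,-0.0005,0,0,0,0,-1],[0.011,-0.0005,0,0,0,0,-1],[0.011,-0.0005,0,0,0,0,-1],[0.011,-0.0005,0,0,0,0,-1],[0.01,-0.0005,0,0,0,0,-1],[0.006,0,0,0,0,0,-1]],
  ],
)

```text
time: 57.8
tool_pos: [525.0, 146.7, 1.9]
tcp_rot: [180.0, -0.0, -2.7]
ft_force: [-0.7, -0.4, -0.4]
finger_gap: 0.3
grip_force: 0.6
```

Request:
arm_command(
  targets=[
    [[0.005,0,0,0,0,0,-1],[0.004,0,0,0,0,0,-1],[0.003,0,0,0,0,0,-1],[0.002,0,0,0,0,0,-1],[0,0,0,0,0,0,-1]],
  ],
)

```text
time: 58.42
tool_pos: [538.4, 146.9, 1.8]
tcp_rot: [-180.0, -0.0, -2.7]
ft_force: [-0.3, -0.5, 0.0]
finger_gap: 0.0
grip_force: 0.0
```

Request:
arm_command(
  targets=[
    [[0.002,0,0,0,0,0,-1],[0.002,0,0,0,0,0,-1],[0,0,0,0,0,0,-1]],
  ],
)

```text
time: 58.8
tool_pos: [541.9, 146.8, 1.6]
tcp_rot: [180.0, 0.0, -2.7]
ft_force: [-2.1, 0.2, 2.2]
finger_gap: 0.3
grip_force: 1.4
```

Request:
arm_command(
  targets=[
    [[0.002,0,0,0,0,0,-1],[0,0,0,0,0,0,-1]],
  ],
)

```text
time: 59.05
tool_pos: [542.0, 146.8, 1.3]
tcp_rot: [180.0, 0.3, -2.7]
ft_force: [-11.9, -1.7, 9.7]
finger_gap: -0.3
grip_force: 6.1
```

Fully shut, with the tool stopped at x=542. Back off, lift and check.

Request:
arm_command(
  targets=[
    [[-0.01,0,0,0,0,0,-1],[-0.02,0,0,0,0,0,-1],[-0.01,0,0.05,0,0,0,-1],[0,0,0.05,0,0,0,-1],[0,0,0.05,0,0,0,-1],[-0.04,0,0,0,0,0,-1],[-0.04,0,0,0,0,0,-1],[-0.02,0,0,0,0,0,-1],[0,0,0,0,0,0,-1],[0,0,0,0,0,0,-1]],
  ],
)

```text
time: 60.3
tool_pos: [405.0, 146.9, 152.0]
tcp_rot: [-180.0, -0.1, -2.7]
ft_force: [0.7, -0.1, 0.3]
finger_gap: -0.1
grip_force: 0.0
```

```bash
python3 - <<'E'
from h import *
find()
a=cv2.imread("pics/last_top.png");b=cv2.imread("pics/last_scene.png")
o=np.zeros((480,800,3),np.uint8)
o[:,:400]=cv2.resize(a[140:332,180:510],(400,233)).repeat(1,0)[:480] if 0 else cv2.resize(a[140:340,180:510],(400,480)); o[:,400:]=cv2.resize(b[120:360,130:430],(400,480))
cv2.imwrite("pics/c12.png",o)
E
```

```text
top [979.8 441.8] top [ 963.8 -256.7] top [ 695.5 -104.4] top [ 635.4 -105.8] top [ -7.1 583.7] sc [ 1160.3 -1069.3] sc [  933.3 -1228.5] sc [  807.6 -1113.3] sc [  842.9 -1051.2] sc [1435.3 -168.1] sc [  736.6 -1083.9] 
bar (array([nan, nan]), 0) [404.8 146.7 151.7] [180.   -0.   -2.7]
  return _methods._mean(a, axis=axis, dtype=dtype,
  ret = ret.dtype.type(ret / rcount)
h.py:28: RuntimeWarning: Mean of empty slice.
  p=np.argwhere(m); v=np.median([p[p[:,1]==c,0].max() for c in np.unique(p[:,1])]); c=p[:,1].mean()
```

View pics/c12.png

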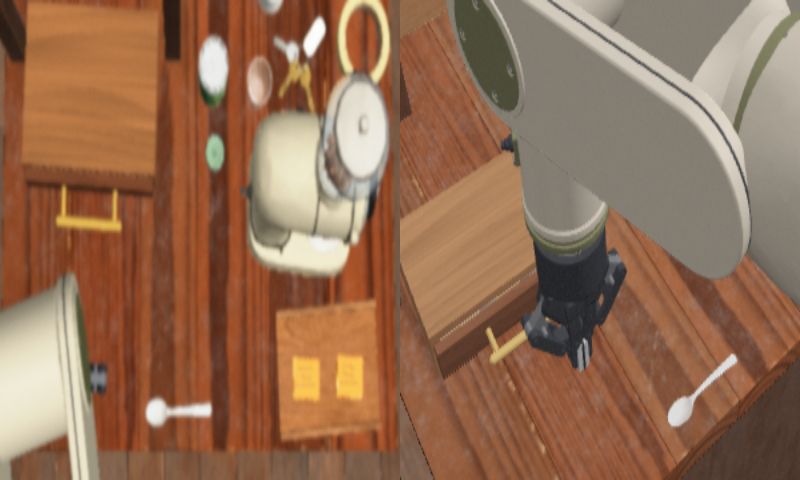

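The picture shows the drawer shut with no gap, both pads flat on the tray, and the spare light standing. The tin, glass and spoon have not moved.

```bash
python3 -c "
from bench import job
print(job.hand_in())"
```

```text
the job is handed in; nothing more can be done
None
```

The job is handed in (no verdict came back): five tea lights are in the drawer, pushed shut to its end stop, both pads lie flat on the tray, the spare light stands on the worktop, and the tin, glass and spoon look unmoved in the final pictures.

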